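# Set the bevel jig and load the turned block

## Robot

A 7-joint arm with a two-finger parallel gripper is mounted at the origin on the work surface. World frame = base frame: x ahead of the robot, y to its left, z up, the work surface at z = 0. Lengths are in m, angles in rad, forces in N, time in s.
With the tool pointing down it reaches from about 0.35 to 0.9 m from the base axis. Payload 8.1 kg.
Tool frame: the origin (TCP) lies at the very end of the fingers, on their centre line; the grasp point (between the pads) lies 19 mm behind it; x points along the fingers, y is the direction in which the jaws open and shut, and the axes are right-handed (so a half turn about x gives the same grasp; the last joint's range is limited). The gripper opens to 92 mm and grips with 3 to 60 N. Pads are 19 mm wide; open, the fingers measure 130 mm over their backs; the gripper's body (75 mm by 190 mm) begins 47 mm behind the grasp point.
Start: joints at [1.147, 0.434, 0.025, 1.573, -0.012, 1.134, -0.075], TCP at [0.197, -0.593, 0.227] pointing down, gripper open.
Joint ranges: [-2.62, 2.62], [-0.44, 2.09], [-1.27, 1.32], [0.08, 2.57], [-1.32, 4.46], [0.12, 2], [-2.74, 2.74]. Speed limits (rad/s): [2.22, 2.22, 3.01, 3.01, 3.14, 3.14, 3.14].

## Interface

Orientations are given as a rotation vector (axis times angle).
In Python, from cell import arm gives the robot as it stands.
- The arm moves only by the tool servo_tool, never from a script. Its argument "plan" is a list of rows, each a list of 2 entries, a list of its own where there are three numbers: the shift along the world's x, y, z in cm, then the turn, a rotation vector about the world's x, y, z in degrees. A call has 1 to 12 rows; each row is the pose to reach, as a shift and turn from the pose measured when the call began; what a row does not reach only later rows make up. A row lasts 1/10 s, in which the tool goes at most 50 mm and 8.59 degrees, less where a joint would pass 70% of its speed; a pose out of reach is approached as far as the arm can. A call with a gripper value outside its range is refused whole. "grip" is the opening, from 0 (shut) to 1 (fully open), set as the call begins (left out, the last holds). The fingers move at their own pace and stop on an object; "squeeze" is the grip in N (left out, the last holds). Time passes only in rows, so rows that repeat a pose let the fingers close. It gives the time, the measured TCP pose, the force and the opening at its end, in the units of the state.
- arm.observe(): the state, without advancing time (a new reading comes with each control period).
- arm.get_image(name): name is "side" or "top" or "wrist"; returns a dict with "frame" (420x560x3 uint8, blue, green, red), "fx", "fy", "cx", "cy" (pixels), "D" ([k1, k2, p1, p2, k3] as OpenCV has them; the pictures are not rectified), "position" and "rotation" of the camera in the world. Camera axes: x right, y down, z forward; pixel columns grow to the right and rows downward; lengths in m; the calibration is good to about 2 mm. A picture is of the moment at which its call begins. There is no depth.
- arm.sign_off(): hands the job in, once; it reports no verdict.
Trained networks look in a picture, given as the dict that the camera call returned (one of the last four; its "shot" number tells which), for a name from the list of things; names that differ only in an ending like _2 or _b are one class to them, and where a whole thing is asked for, a point or a joint stands for the part that bears it (a point fixed in the world has none). Each returns a list of dicts, best first, with "score" (0 to 1); they miss things now and then, are a little off and sometimes report something else, mostly with a low value. They report only what shows in the picture. A call takes as long as a camera call. They do not tell look-alikes from the thing itself.
- arm.search_frame(picture, query): "at" ([column, row] in pixels, amid what is visible of it).
- arm.trace(picture, query): "pixels" (420x560 bool, what is visible of it) and "at" ([column, row] in pixels, amid what is visible of it).
The state is a dict: "clock": time; "joints": joint angles; "dq": joint speeds; "joint_efforts": joint torques, N m; "position": TCP position; "ee_rot": TCP orientation; "force": force on the tool from outside, world axes, zero at the start; "ft_torque": the same for the moment, N m; "width": opening from 0.0 (shut) to 1.0 (fully open).
Only numpy, scipy, OpenCV 4.12 (cv2) and the standard library are available. Lean on these libraries where they do the work, as an engineer would, in place of code of your own. Each camera call takes 0.05 s, during which the arm holds its last target.

## Task

Swing the tilting rest of the bevel jig up until it lies in line with the red pointer arm beside it, and let go: the stiff hinge holds it there. Then lay the pale block with the dark facing on the sloping rest, lengthways straight up the slope and with one end against the ledge at the bottom, turned over so that its dark face, which now lies underneath, is on top. Do not drop the block, shift the pointer or disturb the other things on the bench.

Things in the scene. Friction and masses are not known exactly. Their poses are not given: they have to be found in the camera images.
- rest (a joint): Angle of the tilting rest (the leaf) of the bevel jig, rad. 0 = lying flat on the jig's base, grows as its edge nearer the robot swings up about the hinge on the side away from the robot; stops at 0 and 1.3. The hinge is stiff (about 1.2 N m of friction): the rest stays where it is left, also with the block on it; raising it by the handle takes about 10 to 15 N.
- pointer (a joint): Angle of the red pointer arm, on the same hinge line and measured the same way as rest (equal values = in line). It is clamped between 0.62 and 0.87 rad and must stay so.
- rest_hinge (a point): Point on the hinge line of the rest, midway along it, 53 mm above the table. Axes turn with the rest: x along the rest towards the hinge (so down the slope once raised), y along the hinge line, z out of the rest's upper face. The rest is a light grey board 140 (x, from -140 mm to 0) x 220 (y, -110 to +110) x 14 mm thick (z, -7 to +7). The jig's pale plywood base is 180 x 220 mm, 45 mm high; it is fixed, and its place and yaw vary.
- rest_handle (a point): Centre of the gripping part of the black handle, a fin standing up from the rest's face at the corner by its free edge: 14 mm thick (y), 36 mm wide (x), rising 50 mm above the face; this point is 30 mm above the face, at (-118, +85, +37) mm from rest_hinge in the same axes. Best pinched across its 14 mm thickness.
- rest_ledge (a point): Middle of the foot of the ledge, where its stop face meets the rest's upper face, at (-12, -30, +7) mm from rest_hinge, same axes as rest_hinge. The ledge is an aluminium strip on the rest along the hinge, 150 mm long (y from -75 to +75 mm about this point), 15 mm high. The block's end goes against it.
- pointer_tip (a point): Free end of the red pointer arm, a bar 150 mm long, 9 mm thick, 14 mm high, beside the rest's edge on the side away from the handle (124.5 mm from the middle of the rest, 14.5 mm outside its edge). A steel arc of 100 mm radius stands just outside it. Axes as for the rest: x towards the hinge, y along it.
- block: Laminated wooden block 120 (x) x 44 (y) x 38 (z) mm, 0.09 to 0.19 kg, loose: pale wood with an 8 mm dark brown facing glued on one 120 x 44 face. Origin: centre of the dark face; z points from the dark face to the pale one. It starts lying on the table dark face down, its length within 0.5 rad of pointing away from the robot.
- block_mid (a point): Centre of the block, 19 mm from the dark face. Axes as block.
- glue: Bystander, loose: white glue bottle with an orange cap, standing, 60 mm across, 170 mm tall. Leave it alone.
- jar: Bystander, loose: amber glass jar with a steel lid, 72 mm across, 90 mm tall. Leave it alone.
- mug: Bystander, loose: blue mug, 80 mm across, 95 mm tall. Leave it alone.
- brush: Bystander, loose: hand brush lying flat. Leave it alone.
- offcut: Bystander, loose: pale wooden offcut 90 x 60 x 45 mm, all one colour, without a dark face: not the block to use. Leave it alone.
- square: Bystander, loose: try square lying flat, dark wooden stock 110 mm, steel blade. Leave it alone.
Things that resemble listed ones, but are neither listed nor needed, are in the scene too. What is shaped like the block but blue or grey is not meant.

How it is judged:
On the way:
1. the rest is in line with the pointer (within 0.08 rad) and let go, the block not yet on it (angle between the x axis of rest_hinge and the x axis of pointer_tip, either way round below 0.08 rad and contact force between each of the arm, the fingers and rest below 0.1 N and contact force between block and rest below 0.05 N), for 0.3 s.
At the end, for the whole second after the job is handed in: The rest is in line with the pointer within 0.08 rad and still; the block lies flat on the rest (its centre 13 to 25 mm above the face), dark face up, its length within 0.15 rad of straight up the slope, its lower end within 10 mm of the ledge and within the ledge's length; the block is at rest (angle between the x axis of rest_hinge and the x axis of pointer_tip, either way round below 0.08 rad and x of block_mid in the frame of rest_ledge between -0.07 and -0.055 m and y of block_mid in the frame of rest_ledge between -0.06 and 0.075 m and z of block_mid in the frame of rest_ledge between 0.013 and 0.025 m and angle between the x axis of block_mid and the x axis of rest_ledge, either way round below 0.15 rad and angle between block_mid's own z axis and vertical above 1.8 rad and linear speed of block below 0.02 m/s and velocity of joint rest between -0.03 and 0.03 rad/s); the robot touches nothing.
It fails at once if the pointer arm is shifted by more than 10 mm at its tip (distance of pointer_tip from where it was at the start of the episode above 0.01 m).
It fails at once if the block is dropped: it moves faster than 1 m/s out of the fingers (linear speed of block above 1 m/s and contact force between the fingers and block below 0.05 N).
It fails at once if a bystander is moved by more than 40 mm (distance of any of glue, jar, mug, brush, offcut, square from where it was at the start of the episode above 0.04 m).
It also fails if it takes over 64 s, if anything falls off the work surface, if the arm or the gripper's body presses on something with over 40 N, if the wrist force passes 120 N, or if a joint passes its speed limit or range.

## Working session

There is one attempt and no reset: what is moved stays moved. The work goes in short steps, Python scripts to look and compute and a tool call to move; the robot and the scene stay as the last step left them, time stands still between calls to the robot, and variables do not carry over. Pictures are saved under pics/ and viewed, and the job is handed in when it is done.

Besides the shell and the picture viewer there is one more tool, called after ">>>" as name(argument=value, ...), one argument or row to a line, values as JSON. servo_tool: Moves the arm, as the interface text tells. Its arguments: {"type":"object","properties":{"plan":{"type":"array","items":{"type":"array"}},"grip":{"type":"number"},"squeeze":{"type":"number"}},"required":["plan"]}

```bash
ls; mkdir -p pics; python3 - <<'E'
from cell import arm
import cv2
s=arm.observe();print(s)
for n in["side","top","wrist"]:
    p=arm.get_image(n);cv2.imwrite(f"pics/{n}0.png",p["frame"]);print(n,p["position"],p["rotation"],p["fx"],p["D"])
E
```

```text
pics
{'clock': 0.0, 'joints': array([ 1.14738156,  0.43520329,  0.02491616,  1.57410636, -0.01157014,
        1.1339889 , -0.07512047]), 'dq': array([ 0.00017927,  0.00048715, -0.00054425,  0.00135914,  0.00028516,
       -0.00057807, -0.0005627 ]), 'joint_efforts': array([-1.10456956e-04, -6.67854381e+01,  9.84919108e-01, -3.14465010e+01,
       -6.06178259e-02,  4.30789590e-02,  1.74933375e-04]), 'position': array([ 0.19689228, -0.59263401,  0.22595297]), 'ee_rot': array([ 2.04825924,  0.33301008, -2.04907093]), 'force': array([-0.1711665 , -0.72117591, -0.00317787]), 'ft_torque': array([-0.00550904,  0.01902451,  0.04594234]), 'width': 0.9966647818332776}
side [0.16396544 0.93688919 0.91111044] [-0.5202146   2.64918518 -1.27176012] 395.84497085297954 [-0.09203379  0.          0.          0.          0.        ]
top [ 0.43880231 -0.04756815  1.41219573] [-2.17523992  2.17316374 -0.06522108] 412.3488113561341 [0.01348062 0.         0.         0.         0.        ]
wrist [ 0.25969645 -0.57136842  0.38431406] [ 2.37737381 -1.71571836 -0.21518563] 370.6902475932254 [-0.03623494  0.          0.          0.          0.        ]
```

View pics/side0.png

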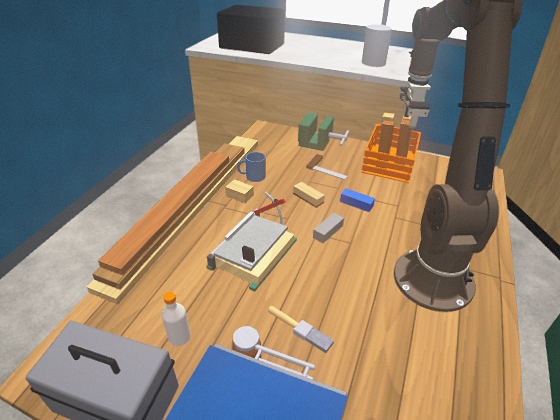

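View pics/top0.png

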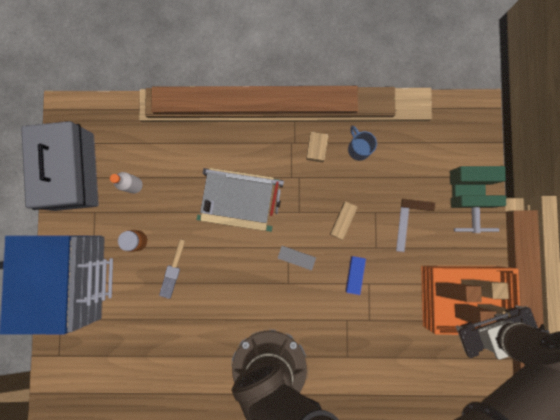

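View pics/wrist0.png

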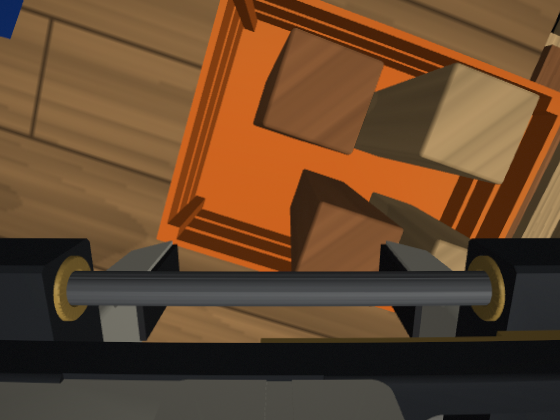

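```bash
cat > h.py <<'E'
import numpy as np,cv2
from scipy.spatial.transform import Rotation as R
def proj(p,X):
    Rc=R.from_rotvec(p["rotation"]).as_matrix(); X=np.atleast_2d(X)
    K=np.array([[p["fx"],0,p["cx"]],[0,p["fy"],p["cy"]],[0,0,1]])
    Rw=Rc.T; t=-Rw@np.array(p["position"])
    return cv2.projectPoints(X.astype(float),cv2.Rodrigues(Rw)[0],t,K,np.array(p["D"],float))[0].reshape(-1,2)
def ray(p,uv):
    K=np.array([[p["fx"],0,p["cx"]],[0,p["fy"],p["cy"]],[0,0,1]])
    q=cv2.undistortPoints(np.array(uv,float).reshape(-1,1,2),K,np.array(p["D"],float)).reshape(-1,2)
    return (R.from_rotvec(p["rotation"]).as_matrix()@np.c_[q,np.ones(len(q))].T).T
def atz(p,uv,z):
    d=ray(p,uv);o=np.array(p["position"]);return o+d*((z-o[2])/d[:,2])[:,None]
def rest(x,y,yaw,a): # pose of rest_hinge
    return R.from_euler('z',yaw)*R.from_euler('y',a), np.array([x,y,.053])
def rp(par,L): 
    r,t=rest(*par); return r.apply(np.atleast_2d(L))+t
E
python3 - <<'E'
from cell import arm
import cv2,numpy as np,pickle
from h import *
ps={n:arm.get_image(n) for n in["side","top"]}
pickle.dump(ps,open("p0.pkl","wb"))
for n,p in ps.items():
    for q in["rest","pointer","rest_handle","rest_hinge","rest_ledge","pointer_tip","block","offcut","mug","square"]:
        f=arm.search_frame(p,q)
        print(n,q,[(round(d["score"],2),np.round(d["at"],1).tolist(),np.round(atz(p,d["at"],.04)[0],3).tolist()) for d in f[:3]])
c=ps["top"]["frame"][150:250,185:375];cv2.imwrite("pics/tc.png",cv2.resize(c,None,fx=4.2,fy=4.2,interpolation=cv2.INTER_CUBIC))
c=ps["side"]["frame"][170:295,195:355];cv2.imwrite("pics/sc.png",cv2.resize(c,None,fx=4.8,fy=4.8,interpolation=cv2.INTER_CUBIC))
E
```

```text
side rest [(0.67, [248.0, 241.5], [0.582, 0.1, 0.04]), (0.48, [307.8, 194.3], [0.484, -0.219, 0.04])]
side pointer []
side rest_handle [(0.72, [255.2, 166.0], [0.746, -0.324, 0.04]), (0.66, [250.1, 239.4], [0.58, 0.088, 0.04])]
side rest_hinge [(0.83, [248.3, 242.7], [0.579, 0.105, 0.04])]
side rest_ledge [(0.76, [250.1, 239.9], [0.579, 0.09, 0.04])]
side pointer_tip [(0.53, [269.1, 208.4], [0.585, -0.085, 0.04])]
side block [(0.79, [303.7, 195.5], [0.496, -0.206, 0.04]), (0.79, [358.6, 197.8], [0.303, -0.272, 0.04]), (0.65, [330.3, 228.9], [0.353, -0.062, 0.04])]
side offcut [(0.58, [239.0, 190.5], [0.731, -0.142, 0.04])]
side mug [(0.69, [255.7, 164.8], [0.747, -0.333, 0.04])]
side square [(0.69, [318.1, 168.0], [0.502, -0.41, 0.04])]
top rest [(0.65, [240.7, 195.8], [0.571, 0.096, 0.04])]
top pointer []
top rest_handle []
top rest_hinge [(0.59, [237.3, 195.9], [0.57, 0.107, 0.04])]
top rest_ledge [(0.93, [237.2, 198.5], [0.562, 0.108, 0.04]), (0.36, [342.2, 219.2], [0.493, -0.242, 0.04])]
top pointer_tip []
top block [(0.78, [294.7, 255.4], [0.373, -0.084, 0.04]), (0.69, [353.4, 277.0], [0.303, -0.277, 0.04]), (0.61, [345.0, 220.1], [0.49, -0.251, 0.04])]
top offcut [(0.67, [314.4, 148.2], [0.732, -0.151, 0.04]), (0.51, [125.8, 181.5], [0.619, 0.484, 0.04])]
top mug [(0.87, [363.4, 141.0], [0.756, -0.316, 0.04])]
top square [(0.59, [405.2, 213.7], [0.511, -0.45, 0.04])]
```

View pics/tc.png

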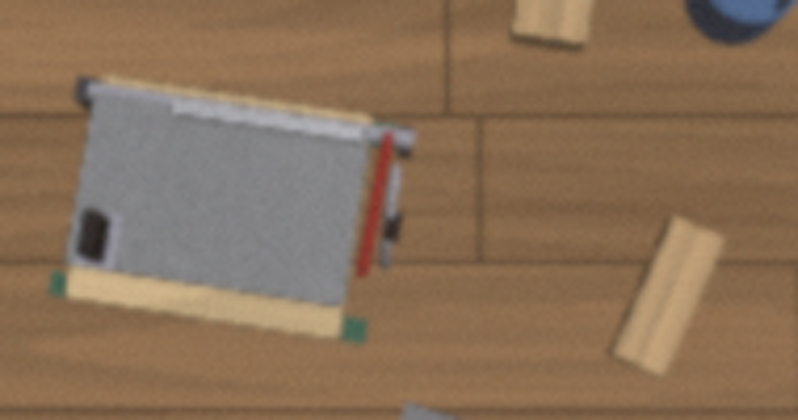

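View pics/sc.png

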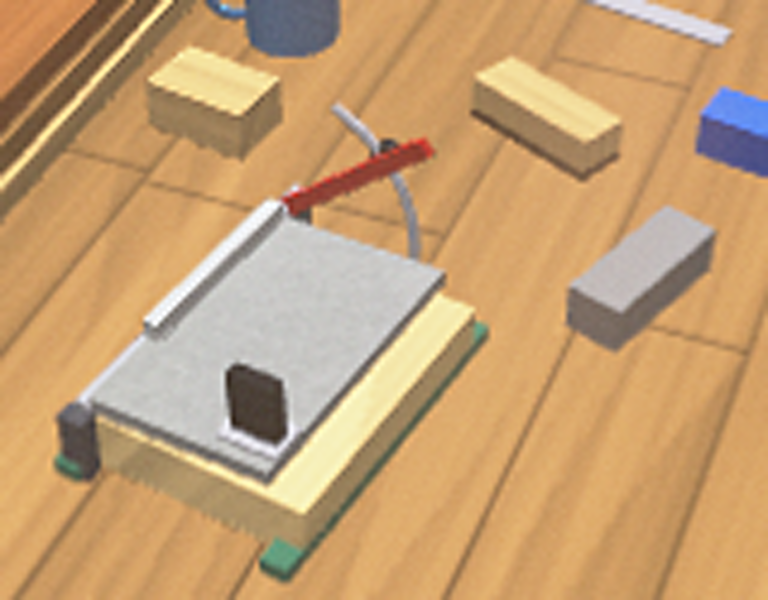

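```bash
cat > fit.py <<'E'
from h import *
import pickle
from scipy.optimize import least_squares
ps=pickle.load(open("p0.pkl","rb"))
T=lambda u,v:((u+.5)/4.2-.5+185,(v+.5)/4.2-.5+150)
S=lambda u,v:((u+.5)/4.8-.5+195,(v+.5)/4.8-.5+170)
r=lambda *l:("r",l); q=lambda *l:("p",l)
obs=[("top",T(67,266),r(-.14,.11,.007)),("top",T(345,303),r(-.14,-.11,.007)),
("side",S(444,270),r(-.14,-.11,.007)),("side",S(268,474),r(-.14,.11,.007)),
("side",S(257,366),r(-.118,.085,.057)),("side",S(258,441),r(-.118,.085,.007)),
("side",S(430,148),q(-.15,-.1245,0)),("top",T(363,275),q(-.15,-.1245,0)),("top",T(388,136),q(0,-.1245,.0)),("side",S(290,205),q(0,-.1245,0))]
def f(v):
    e=[]
    for n,uv,(k,l) in obs:
        par=[*v[:3],v[3] if k=="r" else v[4]]
        e.append(proj(ps[n],rp(par,l))[0]-uv)
    return np.array(e)
s=least_squares(lambda v:f(v).ravel(),[.62,.1,-.1,0,.7],loss="soft_l1")
if __name__=="__main__":
    print(np.round(s.x,4));print(np.round(f(s.x),1))
    for n,(o,w,k) in {"top":((185,150),(190,100),4.2),"side":((195,170),(160,125),4.8)}.items():
        im=cv2.resize(ps[n]["frame"][o[1]:o[1]+w[1],o[0]:o[0]+w[0]],None,fx=k,fy=k,interpolation=cv2.INTER_CUBIC)
        def dr(par,L,c):
            u=((proj(ps[n],rp(par,L))-o+.5)*k-.5).astype(int);cv2.polylines(im,[u.reshape(-1,1,2)],True,c,1)
        v=s.x
        dr(v[:4],[(-.14,.11,.007),(-.14,-.11,.007),(0,-.11,.007),(0,.11,.007)],(0,0,255))
        dr(v[:4],[(-.012,.045,.007),(-.012,-.105,.007),(-.012,-.105,.022),(-.012,.045,.022)],(255,0,0))
        for y in(.078,.092): dr(v[:4],[(-.136,y,.007),(-.1,y,.007),(-.1,y,.057),(-.136,y,.057)],(0,255,0))
        dr([*v[:3],v[4]],[(-.15,-.1245,.007),(0,-.1245,.007),(0,-.1245,-.007),(-.15,-.1245,-.007)],(255,255,0))
        cv2.imwrite(f"pics/ov_{n}.png",im)
    print(rp(s.x[:4],[-.118,.085,.037]),rp(s.x[:4],[-.118,.085,.007]))
    bp=[T(678,215),T(724,240),T(662,376),T(613,352)]
    for nm,b,z in[("t",bp,.038)]:
        P=atz(ps["top"],b,z);print(np.round(P,4).tolist(),P.mean(0),np.degrees(np.arctan2(*(P[0]+P[1]-P[2]-P[3])[[1,0]])),np.linalg.norm(P[0]-P[3]),np.linalg.norm(P[0]-P[1]))
    bs=[S(512,57),S(622,125),S(584,150),S(474,88)]
    P=atz(ps["side"],bs,.038);print(np.round(P,4).tolist(),P.mean(0))
E
python3 fit.py
```

```text
[ 0.6352  0.0953 -0.1543  0.0501  0.6978]
[[-0.3 -0.8]
 [-0.2  0.8]
 [ 0.6 -0. ]
 [ 0.2 -0.2]
 [-0.3  2. ]
 [ 0.8 -1.2]
 [-0.1  0.7]
 [ 0.3 -0.6]
 [ 0.6 -0.2]
 [-0.6  0.5]]
[[0.53367631 0.197141   0.09585889]] [[0.5321928  0.19737167 0.06589648]]
[[0.5541, -0.2558, 0.038], [0.5342, -0.2919, 0.038], [0.4267, -0.2417, 0.038], [0.4455, -0.2034, 0.038]] [ 0.49014592 -0.24817262  0.038     ] -25.385971428775257 0.12053950825748419 0.041212067319990296
[[0.5349, -0.293, 0.038], [0.4258, -0.2376, 0.038], [0.4436, -0.1953, 0.038], [0.5487, -0.2399, 0.038]] [ 0.48826223 -0.24144099  0.038     ]
```

View pics/ov_top.png

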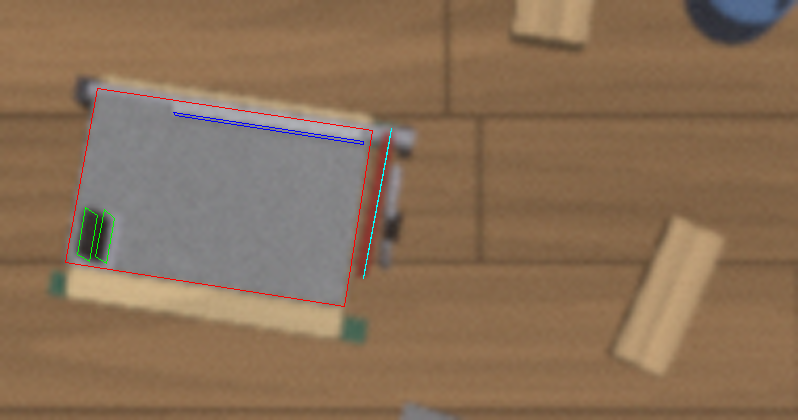

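View pics/ov_side.png

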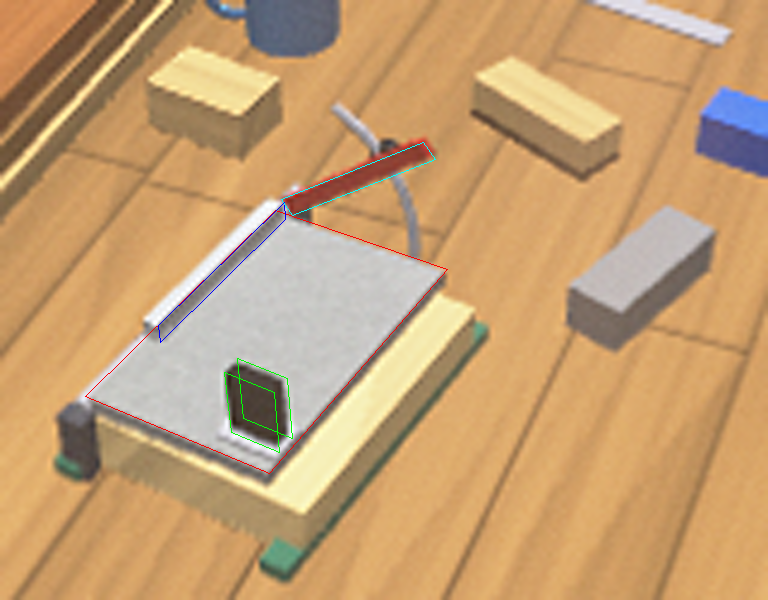

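```bash
cat >> h.py <<'E'
def tool(d,jaw,o=None):
    """rotation with tool x along d, tool y ~ jaw"""
    d=np.array(d,float);d/=np.linalg.norm(d);j=np.array(jaw,float);j-=d*(j@d);j/=np.linalg.norm(j)
    return R.from_matrix(np.c_[d,j,np.cross(d,j)])
def move(s,pos,Rt):
    c=R.from_rotvec(s["ee_rot"]); best=(Rt*c.inv())
    return np.round((np.array(pos)-s["position"])*100,2), np.round(np.degrees(best.as_rotvec()),1)
E
python3 - <<'E'
from cell import arm
from h import *
s=arm.observe();c=R.from_rotvec(s["ee_rot"]);print(c.as_matrix().round(3))
yaw=-.154;jaw=[-np.sin(yaw),np.cos(yaw),0]
for sg in(1,-1): print(move(s,[.515,.195,.26],tool([0,0,-1],sg*np.array(jaw))))
p=arm.get_image("wrist");cr=R.from_rotvec(p["rotation"])
print("cam in tool",c.inv().apply(np.array(p["position"])-s["position"]),(c.inv()*cr).as_matrix().round(3))
E
```

```text
[[-0.     0.315 -0.949]
 [-0.    -0.949 -0.315]
 [-1.     0.     0.   ]]
(array([31.79, 78.81,  3.32]), array([  0. ,   0. , 152.8]))
(array([31.79, 78.81,  3.32]), array([  0. ,  -0. , -27.2]))
cam in tool [-0.15828066 -0.00067025 -0.06632065] [[-0.001 -0.247  0.969]
 [ 1.    -0.001  0.001]
 [ 0.     0.969  0.247]]
```

>>> servo_tool(
  plan=[
    [[0,0,8],[0,0,10]],
    [[0,0,12],[0,0,20]],
    [[3,6,12],[0,0,30]],
    [[5,10,12],[0,0,38]],
    [[7,15,12],[0,0,46]],
    [[9,20,12],[0,0,54]],
    [[11,25,12],[0,0,62]],
    [[13,30,12],[0,0,70]],
    [[15,35,12],[0,0,78]],
    [[17,40,12],[0,0,86]],
    [[19,44.5,12],[0,0,94]],
    [[21,49,12],[0,0,102]],
  ],
  grip=1,
)

```text
clock: 2.5
position: [0.3931, -0.1339, 0.3471]
ee_rot: [0.806, 1.415, -0.806]
force: [1.6, -0.4, 0.2]
width: 1.0
```

```bash
python3 - <<'E'
from cell import arm
from h import *
s=arm.observe();yaw=-.154;jaw=np.array([-np.sin(yaw),np.cos(yaw),0])
print(s["joints"].round(2),s["position"],move(s,[.53,.15,.30],tool([0,0,-1],jaw)))
E
```

```text
[ 0.75  0.04 -0.56  1.8   0.02  1.31  0.72] [ 0.39305803 -0.1338702   0.3471315 ] (array([13.69, 28.39, -4.71]), array([ 0. ,  0.1, 50.5]))
```

>>> servo_tool(
  plan=[
    [[2.5,4.5,0],[0,0,8]],
    [[5,9,0],[0,0,16]],
    [[7,14,0],[0,0,24]],
    [[9.5,18.5,-1],[0,0,32]],
    [[11.5,23,-2],[0,0,40]],
    [[13.7,28.4,-4.7],[0,0,48]],
    [[13.7,28.4,-4.7],[0,0.1,50.5]],
    [[13.7,28.4,-4.7],[0,0.1,50.5]],
    [[13.7,28.4,-4.7],[0,0.1,50.5]],
  ],
)

```text
clock: 3.4
position: [0.5299, 0.1502, 0.2998]
ee_rot: [0.12, 1.569, -0.121]
force: [-0.4, -0.2, 0.3]
width: 1.003
```

```bash
python3 - <<'E'
from cell import arm
from h import *
import pickle
s=arm.observe();print(s["joints"].round(2),s["position"])
p=arm.get_image("wrist");pickle.dump(p,open("w1.pkl","wb"));im=p["frame"].copy()
v=[.6365,.0953,-.154,.03]
for L,c,a in[([(-.14,.11,.007),(-.14,-.11,.007),(0,-.11,.007),(0,.11,.007)],(0,0,255),0.0),([(-.012,.045,.007),(-.012,-.105,.007),(-.012,-.105,.022),(-.012,.045,.022)],(255,0,0),0.0),([(-.136,.092,.057),(-.1,.092,.057),(-.1,.078,.057),(-.136,.078,.057)],(0,255,0),0.0),([(-.15,-.1245,.007),(0,-.1245,.007),(0,-.1245,-.007),(-.15,-.1245,-.007)],(255,255,0),.7)]:
    v[3]=a;u=proj(p,rp(v,L)).astype(int);cv2.polylines(im,[u.reshape(-1,1,2)],True,c,1)
cv2.imwrite("pics/w1.png",p["frame"]);cv2.imwrite("pics/w1o.png",im)
E
```

```text
[ 0.24  0.38 -0.85  1.59  0.29  1.3   0.77] [0.52991835 0.15015929 0.29983927]
```

View pics/w1o.png

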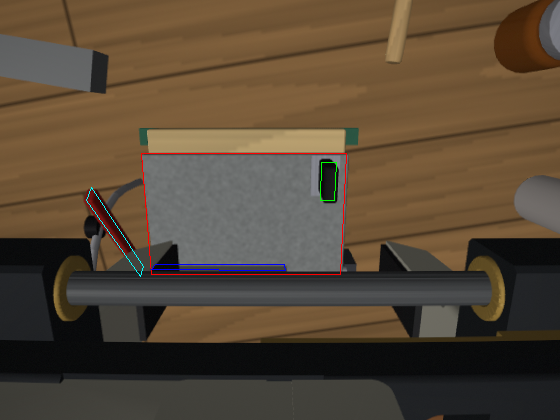

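```bash
python3 - <<'E'
from h import *
im=cv2.imread("pics/w1.png");
cv2.imwrite("pics/w1c.png",cv2.resize(im[120:290,80:360],None,fx=2.8,fy=2.8,interpolation=cv2.INTER_CUBIC))
E
```

```text
(no output)
```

View pics/w1c.png

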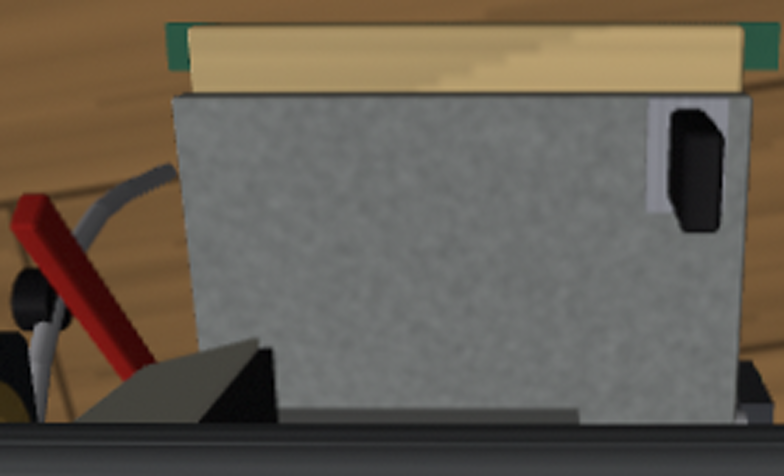

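```bash
python3 - <<'E'
from h import *
import pickle
from scipy.optimize import least_squares
p=pickle.load(open("w1.pkl","rb"))
W=lambda u,v:((u+.5)/2.8-.5+80,(v+.5)/2.8-.5+120)
obs=[(W(175,96),(-.14,.0-.11,.007)),(W(750,96),(-.14,.11,.007)),(W(723,133),(-.136,.092,.057)),(W(690,133),(-.136,.078,.057)),(W(720,232),(-.1,.092,.057)),(W(687,232),(-.1,.078,.057)),(W(578,409),(-.012,.045,.022))]
def f(v,a=None): return np.array([proj(p,rp(v if a is None else [*v,a],l))[0]-uv for uv,l in obs])
for a in(None,0,.03):
    s=least_squares(lambda v:f(v,a).ravel(),[.63,.09,-.15]+([0] if a is None else []),loss="soft_l1")
    print(a,s.x.round(4),f(s.x,a).round(1).tolist())
    v=[*s.x[:3],a if a is not None else s.x[3]];print(rp(v,[-.118,.085,.037]))
# pointer
tips=[W(14,235),W(43,238),W(20,197),W(48,195)]
v=[*s.x[:3]]
for b in(.62,.66,.7,.74,.78,.82,.87):
    print(b,[((q-80.5+.5+.5)*1).round(1).tolist() for q in (proj(p,rp([*v,b],[(-.15,-.129,.007),(-.15,-.12,.007),(-.15,-.129,-.007),(-.15,-.12,-.007)])))])
print(np.array(tips)-80)
E
```

```text
None [ 0.6368  0.097  -0.1577  0.0311] [[-0.5, -0.3], [1.4, 0.4], [1.2, -1.4], [-2.1, -1.5], [0.4, 0.5], [-2.4, 0.5], [0.5, 5.2]]
[[0.53484727 0.19927701 0.09365544]]
0 [ 0.6384  0.0962 -0.1632] [[1.2, 0.0], [0.8, 1.8], [0.7, -1.7], [-2.4, -1.9], [-0.0, 0.1], [-2.7, -0.0], [0.1, 6.1]]
[[0.53575302 0.19927866 0.09      ]]
0.03 [ 0.6369  0.097  -0.1579] [[-0.5, -0.2], [1.3, 0.4], [1.1, -1.5], [-2.1, -1.5], [0.4, 0.5], [-2.4, 0.4], [0.5, 5.3]]
[[0.53486997 0.19927408 0.09352282]]
0.62 [[8.9, 109.0], [19.1, 109.1], [14.1, 97.6], [24.1, 97.6]]
0.66 [[6.7, 114.4], [17.0, 114.5], [11.8, 102.3], [21.9, 102.3]]
0.7 [[4.6, 120.1], [15.0, 120.2], [9.6, 107.3], [19.8, 107.3]]
0.74 [[2.6, 126.1], [13.2, 126.2], [7.4, 112.6], [17.7, 112.6]]
0.78 [[0.7, 132.4], [11.3, 132.4], [5.3, 118.2], [15.7, 118.3]]
0.82 [[-1.0, 138.9], [9.6, 138.9], [3.3, 124.1], [13.8, 124.1]]
0.87 [[-3.1, 147.3], [7.7, 147.4], [0.9, 131.9], [11.5, 131.9]]
[[  4.67857143 123.60714286]
 [ 15.03571429 124.67857143]
 [  6.82142857 110.03571429]
 [ 16.82142857 109.32142857]]
```

```bash
cat > lift.py <<'E'
from h import *
H=np.array([.6368,.0965,.053]);YAW=-.156;A0=.03
Rz=R.from_euler('z',YAW)
def pose(a,pre=.35,back=0.,lp=(-.118,.085,.036)):
    r=Rz*R.from_euler('y',a); d=r.apply([np.sin(pre),0,-np.cos(pre)]);jaw=r.apply([0,1,0])
    return H+r.apply(lp)+d*(.019-back),tool(d,jaw)
E
python3 - <<'E'
from cell import arm
from lift import *
s=arm.observe()
print(move(s,*pose(A0,back=.075)));print(move(s,*pose(A0)))
E
```

```text
(array([ -1.29,   5.2 , -15.46]), array([ -2.8, -18.1,  -0. ]))
(array([  1.04,   4.84, -22.58]), array([ -2.8, -18.1,  -0. ]))
```

>>> servo_tool(
  plan=[
    [[-0.5,2,-5],[-1.3,-8.5,0]],
    [[-1,4,-10],[-2.6,-17,0]],
    [[-1.3,5.2,-13],[-2.8,-18.1,0]],
    [[-1.3,5.2,-15.5],[-2.8,-18.1,0]],
    [[-0.9,5.1,-16.5],[-2.8,-18.1,0]],
    [[-0.5,5.1,-18],[-2.8,-18.1,0]],
    [[0,5,-19.5],[-2.8,-18.1,0]],
    [[0.5,4.9,-21],[-2.8,-18.1,0]],
    [[1,4.8,-22.5],[-2.8,-18.1,0]],
    [[1,4.8,-22.5],[-2.8,-18.1,0]],
    [[1,4.8,-22.5],[-2.8,-18.1,0]],
  ],
)

```text
clock: 4.55
position: [0.5414, 0.1964, 0.0764]
ee_rot: [0.099, 1.247, -0.137]
force: [-0.6, -0.5, 0.9]
width: 0.998
```

```bash
python3 - <<'E'
from cell import arm
from h import *
s=arm.observe();print(s["joints"].round(2),s["position"],s["force"])
for n in("wrist","side"): cv2.imwrite(f"pics/{n}2.png",arm.get_image(n)["frame"])
E
```

```text
[-0.12  0.5  -0.6   2.07  0.95  0.63 -0.01] [0.5414047  0.19636158 0.07644927] [-0.56635666 -0.50382931  0.90374516]
```

View pics/wrist2.png

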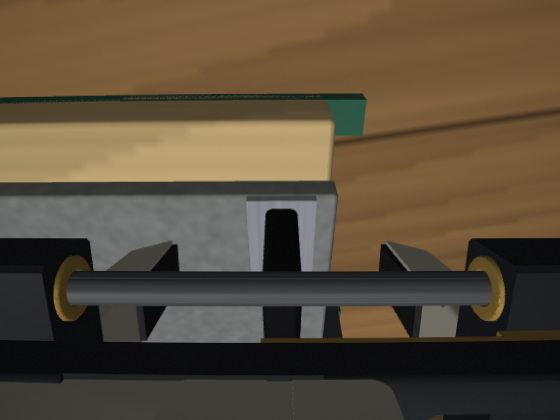

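View pics/side2.png

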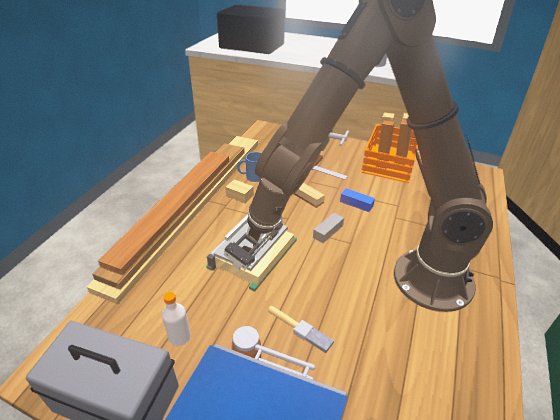

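>>> servo_tool(
  plan=[
    [[0,0,0],[0,0,0]],
    [[0,0,0],[0,0,0]],
    [[0,0,0],[0,0,0]],
    [[0,0,0],[0,0,0]],
    [[0,0,0],[0,0,0]],
    [[0,0,0],[0,0,0]],
  ],
  grip=0,
  squeeze=45,
)

```text
clock: 5.25
position: [0.541, 0.1972, 0.0767]
ee_rot: [0.098, 1.247, -0.136]
force: [0.3, 0.6, -0.8]
width: 0.523
```

```bash
python3 - <<'E'
from cell import arm
from lift import *
s=arm.observe();print(s["width"],s["position"],s["force"])
# rigid rotation about hinge from current pose
ax=Rz.apply([0,1,0]);c=s["position"]
for da in np.arange(.07,.71,.07):
    r=R.from_rotvec(ax*da);print(round(da,2),((H+r.apply(c-H)-c)*100).round(2),np.degrees(r.as_rotvec()).round(1))
E
```

```text
0.5226331560773212 [0.54100356 0.19716206 0.0766809 ] [ 0.32848348  0.56577568 -0.81057159]
0.07 [ 0.19 -0.03  0.77] [0.6 4.  0. ]
0.14 [ 0.43 -0.07  1.52] [1.2 7.9 0. ]
0.21 [ 0.73 -0.11  2.25] [ 1.9 11.9  0. ]
0.28 [ 1.07 -0.17  2.96] [ 2.5 15.8  0. ]
0.35 [ 1.46 -0.23  3.64] [ 3.1 19.8  0. ]
0.42 [ 1.9  -0.3   4.29] [ 3.7 23.8  0. ]
0.49 [ 2.38 -0.37  4.91] [ 4.4 27.7  0. ]
0.56 [ 2.91 -0.46  5.5 ] [ 5.  31.7  0. ]
0.63 [ 3.47 -0.55  6.04] [ 5.6 35.7  0. ]
0.7 [ 4.07 -0.64  6.55] [ 6.2 39.6  0. ]
```

Fingers still closing (0.52); wait more.

>>> servo_tool(
  plan=[
    [[0,0,0],[0,0,0]],
    [[0,0,0],[0,0,0]],
    [[0,0,0],[0,0,0]],
    [[0,0,0],[0,0,0]],
    [[0,0,0],[0,0,0]],
    [[0,0,0],[0,0,0]],
    [[0,0,0],[0,0,0]],
  ],
)

```text
clock: 5.95
position: [0.541, 0.1976, 0.0767]
ee_rot: [0.098, 1.247, -0.135]
force: [1.6, 2.7, -3.1]
width: 0.15
```

>>> servo_tool(
  plan=[
    [[0.2,0,0.8],[0.6,4,0]],
    [[0.4,-0.1,1.5],[1.2,7.9,0]],
    [[0.7,-0.1,2.25],[1.9,11.9,0]],
    [[1.1,-0.2,2.95],[2.5,15.8,0]],
    [[1.5,-0.2,3.6],[3.1,19.8,0]],
    [[1.9,-0.3,4.3],[3.7,23.8,0]],
    [[2.4,-0.4,4.9],[4.4,27.7,0]],
    [[2.9,-0.5,5.5],[5,31.7,0]],
    [[3.5,-0.55,6],[5.6,35.7,0]],
    [[3.9,-0.6,6.4],[6.1,38.5,0]],
    [[3.9,-0.6,6.4],[6.1,38.5,0]],
    [[3.9,-0.6,6.4],[6.1,38.5,0]],
  ],
)

```text
clock: 7.15
position: [0.5795, 0.1917, 0.1403]
ee_rot: [0.152, 1.928, -0.104]
force: [-0.8, 0.6, 0.2]
width: 0.152
```

```bash
python3 - <<'E'
from cell import arm
from h import *
import pickle
s=arm.observe();print(s["joints"].round(2),s["position"],s["force"],s["width"])
ps={n:arm.get_image(n) for n in["side","top","wrist"]};pickle.dump(ps,open("p3.pkl","wb"))
c=ps["side"]["frame"][150:295,175:355];cv2.imwrite("pics/side3.png",cv2.resize(c,None,fx=4.2,fy=4.2,interpolation=cv2.INTER_CUBIC))
cv2.imwrite("pics/wrist3.png",ps["wrist"]["frame"])
E
```

```text
[ 0.12  0.84 -0.81  1.35  0.33  1.45  0.74] [0.57947806 0.19169514 0.14032235] [-0.76276461  0.63654698  0.15204758] 0.15204193694398216
```

View pics/side3.png

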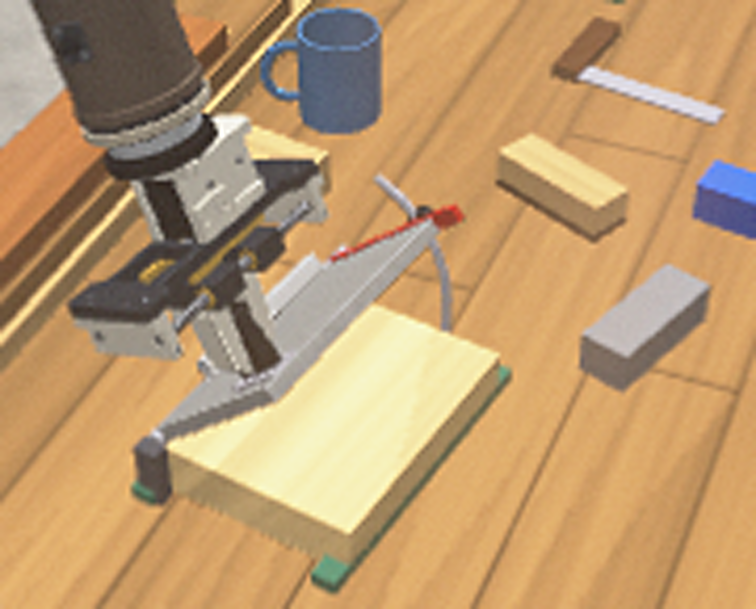

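View pics/wrist3.png

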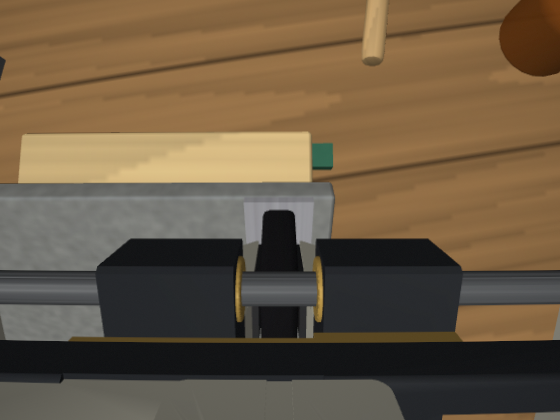

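>>> servo_tool(
  plan=[
    [[0,0,0],[0,0,0]],
    [[0,0,0],[0,0,0]],
    [[0,0,0],[0,0,0]],
    [[0,0,0],[0,0,0]],
    [[0,0,0],[0,0,0]],
    [[0,0,0],[0,0,0]],
    [[0.7,-0.1,1.9],[0,0,0]],
    [[1.4,-0.2,3.8],[0,0,0]],
    [[2.1,-0.3,5.6],[0,0,0]],
    [[2.8,-0.4,7.5],[0,0,0]],
    [[3.5,-3,11],[0,0,0]],
    [[2,-7,15],[0,-8,0]],
  ],
  grip=0.5,
)

```text
clock: 8.5
position: [0.6057, 0.1261, 0.2782]
ee_rot: [0.16, 1.796, -0.092]
force: [2.6, -3.5, 1.2]
width: 0.503
```

```bash
python3 - <<'E'
from cell import arm
from h import *
s=arm.observe();print(s["joints"].round(2),s["position"],s["force"],s["width"])
# target: view pose above/robot-side tool down
print(move(s,[.47,-.10,.34],tool([0,0,-1],[.155,.99,0])))
E
```

```text
[ 0.23  0.67 -0.85  1.26  0.32  1.58  0.85] [0.60572499 0.12612297 0.27820248] [ 2.5702017  -3.52565219  1.24773009] 0.5030073546065893
(array([-13.57, -22.61,   6.18]), array([ -3.4, -12.9,   0. ]))
```

>>> servo_tool(
  plan=[
    [[-3,-4,3],[-1.7,-6.5,0]],
    [[-5,-8,6],[-3.4,-12.9,0]],
    [[-7,-12,7],[-3.4,-12.9,0]],
    [[-10,-16,7],[-3.4,-12.9,0]],
    [[-12,-20,7],[-3.4,-12.9,0]],
    [[-13.6,-24,7],[-3.4,-12.9,0]],
    [[-13.6,-24,7],[-3.4,-12.9,0]],
    [[-13.6,-24,7],[-3.4,-12.9,0]],
  ],
  grip=1,
)

```text
clock: 9.3
position: [0.4693, -0.1149, 0.3483]
ee_rot: [0.125, 1.567, -0.125]
force: [-0.2, 0.4, -0.7]
width: 0.997
```

```bash
python3 - <<'E'
from cell import arm
from h import *
import pickle
s=arm.observe();print(s["joints"].round(2),s["position"],s["force"],s["width"])
ps={n:arm.get_image(n) for n in["side","top","wrist"]};pickle.dump(ps,open("p4.pkl","wb"))
c=ps["side"]["frame"][150:295,175:355];cv2.imwrite("pics/side4.png",cv2.resize(c,None,fx=4.2,fy=4.2,interpolation=cv2.INTER_CUBIC))
c=ps["top"]["frame"][150:250,185:375];cv2.imwrite("pics/top4.png",cv2.resize(c,None,fx=4.2,fy=4.2,interpolation=cv2.INTER_CUBIC))
cv2.imwrite("pics/wrist4.png",ps["wrist"]["frame"])
E
```

```text
[ 0.89  0.23 -0.92  1.65  0.19  1.35  1.35] [ 0.46932276 -0.1148666   0.34833366] [-0.23692763  0.43037265 -0.65893065] 0.9968929669273245
```

View pics/side4.png

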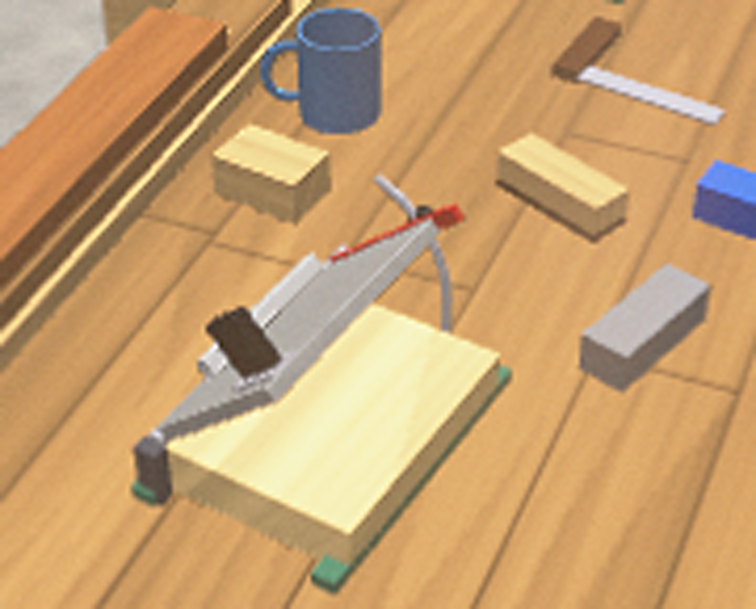

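View pics/wrist4.png

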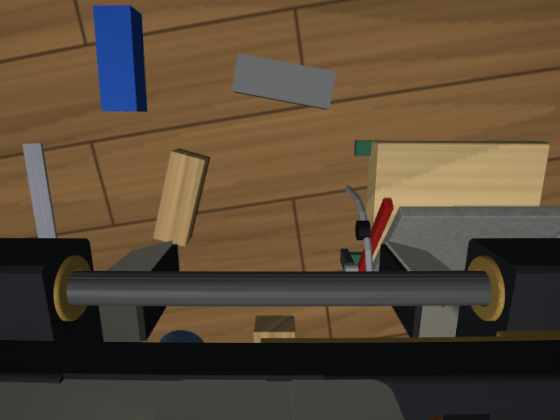

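View pics/top4.png

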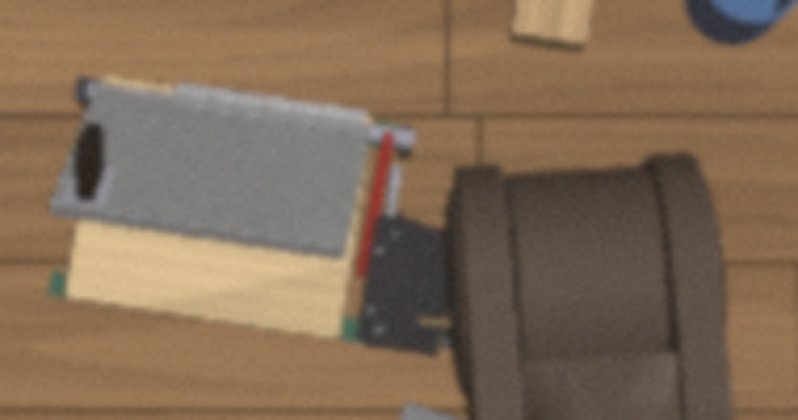

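```bash
python3 - <<'E'
from h import *
import pickle
from scipy.optimize import least_squares
ps=pickle.load(open("p4.pkl","rb"))
T=lambda u,v:np.array(((u+.5)/4.2-.5+185,(v+.5)/4.2-.5+150))
S=lambda u,v:np.array(((u+.5)/4.2-.5+175,(v+.5)/4.2-.5+150))
v=[.6368,.0965,-.156]
for a in(.6,.65,.7,.75,.8):
    t=proj(ps["top"],rp([*v,a],[(-.14,.11,.007),(-.14,-.11,.007),(-.15,-.1245,.0)]));s=proj(ps["side"],rp([*v,a],[(-.14,-.11,.007),(-.14,.11,-.007),(-.15,-.1245,0)]))
    w=proj(ps["wrist"],rp([*v,a],[(-.14,-.11,.007),(-.15,-.129,-.007),(-.15,-.12,.007),(-.15,-.12,-.007)]))
    print(a,"top",((t+.5-[185,150])*4.2-.5).round(0).tolist(),"side",((s+.5-[175,150])*4.2-.5).round(0).tolist(),"wr",w.round(0).tolist())
im=ps["wrist"]["frame"][130:290,330:560];cv2.imwrite("pics/w4c.png",cv2.resize(im,None,fx=3.4,fy=3.4,interpolation=cv2.INTER_CUBIC))
im=ps["side"]["frame"][190:250,215:290];cv2.imwrite("pics/s4c.png",cv2.resize(im,None,fx=9,fy=9,interpolation=cv2.INTER_CUBIC))
E
```

```text
0.6 top [[51.0, 218.0], [344.0, 264.0], [361.0, 283.0]] side [[444.0, 237.0], [289.0, 426.0], [467.0, 233.0]] wr [[398.0, 202.0], [379.0, 185.0], [390.0, 195.0], [387.0, 185.0]]
0.65 top [[50.0, 211.0], [345.0, 258.0], [362.0, 277.0]] side [[439.0, 230.0], [284.0, 418.0], [462.0, 225.0]] wr [[399.0, 207.0], [380.0, 190.0], [391.0, 201.0], [389.0, 190.0]]
0.7 top [[50.0, 204.0], [345.0, 251.0], [362.0, 270.0]] side [[434.0, 222.0], [278.0, 410.0], [457.0, 216.0]] wr [[400.0, 213.0], [381.0, 196.0], [393.0, 207.0], [390.0, 196.0]]
0.75 top [[50.0, 197.0], [346.0, 244.0], [363.0, 263.0]] side [[428.0, 215.0], [273.0, 401.0], [452.0, 208.0]] wr [[401.0, 219.0], [383.0, 202.0], [394.0, 214.0], [392.0, 202.0]]
0.8 top [[49.0, 190.0], [347.0, 236.0], [364.0, 256.0]] side [[422.0, 208.0], [267.0, 393.0], [446.0, 201.0]] wr [[402.0, 226.0], [384.0, 208.0], [395.0, 221.0], [393.0, 208.0]]
```

View pics/w4c.png

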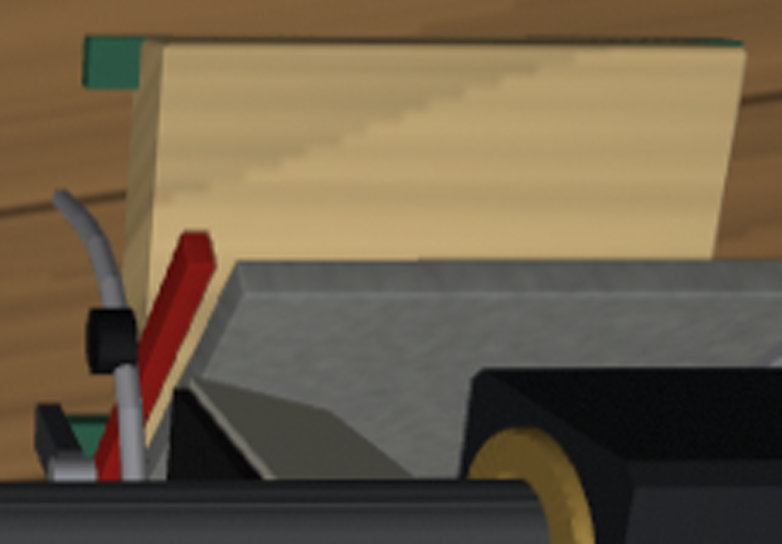

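View pics/s4c.png

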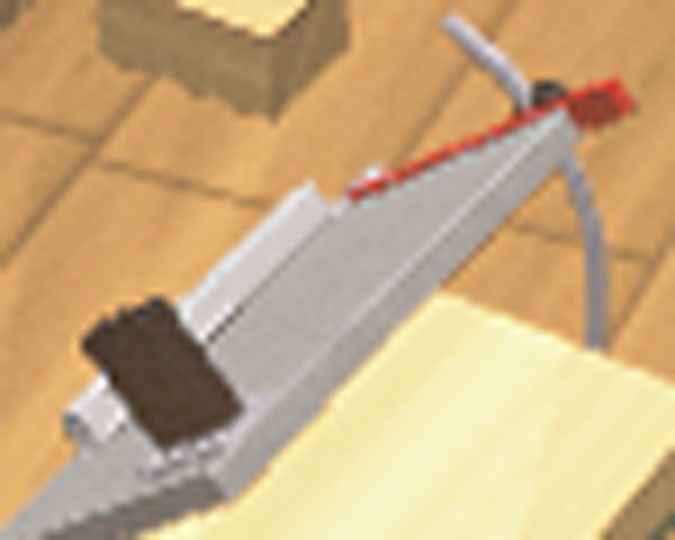

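```bash
python3 - <<'E'
from h import *
import pickle
p=pickle.load(open("p4.pkl","rb"))["wrist"]
im=p["frame"][135:260,130:230];cv2.imwrite("pics/b4.png",cv2.resize(im,None,fx=5,fy=5,interpolation=cv2.INTER_CUBIC))
for nm,q in{"grey":[(283,80)],"blue":[(120,60)],"offcut":[(274,325)]}.items(): print(nm,atz(p,q,.038))
E
```

```text
grey [[ 0.36571919 -0.09057858  0.038     ]]
blue [[ 0.31199926 -0.27976651  0.038     ]]
offcut [[ 0.69056793 -0.15325281  0.038     ]]
```

View pics/b4.png

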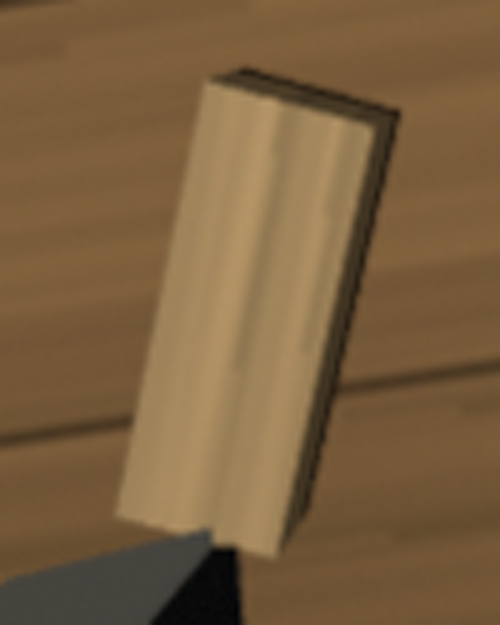

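```bash
python3 - <<'E'
from h import *
import pickle
p=pickle.load(open("p4.pkl","rb"))["wrist"]
q=[((u+.5)/5-.5+130,(v+.5)/5-.5+135) for u,v in[(116,514),(278,556),(378,127),(210,80)]]
P=atz(p,q,.038);print(P.round(4).tolist(),P.mean(0));
print(np.degrees(np.arctan2(*(P[0]+P[1]-P[2]-P[3])[[1,0]])),np.linalg.norm(P[0]-P[3]),np.linalg.norm(P[1]-P[0]))
E
```

```text
[[0.536, -0.2927, 0.038], [0.5543, -0.2523, 0.038], [0.4457, -0.2024, 0.038], [0.4274, -0.2419, 0.038]] [ 0.49084678 -0.24732136  0.038     ]
-24.875746734979952 0.11984491010700207 0.04439493075060731
```

```bash
cat > blk.py <<'E'
from h import *
E0=.6
BC=np.array([.491,-.247,.019]);BY=np.radians(-25.)
def pick(back=0.,gx=.015,gz=.006,e=E0):
    r=R.from_euler('z',BY);d=r.apply([-np.sin(e),0,-np.cos(e)])
    return BC+r.apply([gx,0,gz])+d*(.019-back),tool(d,r.apply([0,1,0]))
E
python3 - <<'E'
from cell import arm
from blk import *
s=arm.observe();print(move(s,*pick(.09)),move(s,*pick()))
E
```

```text
(array([  7.08, -15.8 , -26.47]), array([ 10. ,  33. , -15.7])) (array([  2.47, -13.65, -33.9 ]), array([ 10. ,  33. , -15.7]))
```

>>> servo_tool(
  plan=[
    [[1.5,-3.5,-3],[2,7,-3]],
    [[3,-7,-7],[4,14,-6]],
    [[5,-11,-11],[7,22,-10]],
    [[6.5,-14,-15],[9,30,-14]],
    [[7.1,-15.8,-19.5],[10,33,-15.7]],
    [[7.1,-15.8,-24],[10,33,-15.7]],
    [[7.1,-15.8,-26.5],[10,33,-15.7]],
    [[7.1,-15.8,-26.5],[10,33,-15.7]],
    [[7.1,-15.8,-26.5],[10,33,-15.7]],
  ],
  grip=0.75,
)

```text
clock: 10.35
position: [0.5419, -0.2687, 0.0839]
ee_rot: [0.472, 2.13, -0.246]
force: [0.0, 0.7, 1.3]
width: 0.748
```

```bash
python3 - <<'E'
from cell import arm
from blk import *
s=arm.observe();print(s["joints"].round(2),move(s,*pick(.09)),move(s,*pick(.045)),move(s,*pick()))
p=arm.get_image("wrist");cv2.imwrite("pics/w5.png",p["frame"])
E
```

```text
[ 0.68  1.01 -0.63  1.15  0.36  1.72  1.22] (array([-0.1 , -0.16, -0.03]), array([-0.1,  0. , -0.1])) (array([-2.4 ,  0.91, -3.75]), array([-0.1,  0. , -0.1])) (array([-4.71,  1.99, -7.46]), array([-0.1,  0. , -0.1]))
```

View pics/w5.png

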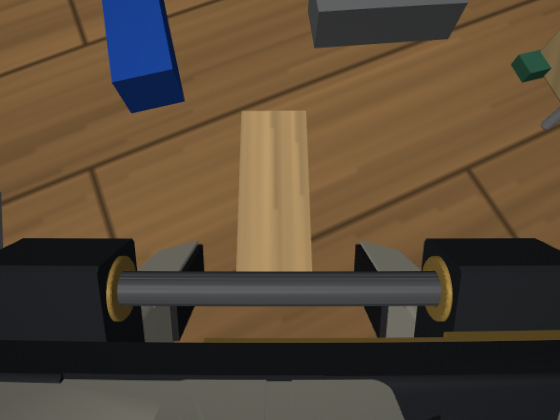

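Aligned (block centred at column ~275, between the fingers). Advance and close.

>>> servo_tool(
  plan=[
    [[-0.8,0.2,-1.2],[0,0,0]],
    [[-1.6,0.55,-2.5],[0,0,0]],
    [[-2.4,0.9,-3.8],[0,0,0]],
    [[-3.2,1.3,-5],[0,0,0]],
    [[-4,1.65,-6.2],[0,0,0]],
    [[-4.7,2,-7.4],[0,0,0]],
    [[-4.7,2,-7.4],[0,0,0]],
    [[-4.7,2,-7.4],[0,0,0]],
  ],
)

```text
clock: 11.2
position: [0.4964, -0.2492, 0.0127]
ee_rot: [0.471, 2.126, -0.247]
force: [0.5, -0.4, 0.2]
width: 0.75
```

>>> servo_tool(
  plan=[
    [[0,0,0],[0,0,0]],
    [[0,0,0],[0,0,0]],
    [[0,0,0],[0,0,0]],
    [[0,0,0],[0,0,0]],
    [[0,0,0],[0,0,0]],
    [[0,0,0],[0,0,0]],
    [[0,0,0],[0,0,0]],
  ],
  grip=0,
  squeeze=25,
)

```text
clock: 11.9
position: [0.4966, -0.2494, 0.0129]
ee_rot: [0.471, 2.125, -0.247]
force: [1.5, -1.3, 4.4]
width: 0.476
```

```bash
python3 - <<'E'
from cell import arm
from blk import *
import pickle
s=arm.observe();c=R.from_rotvec(s["ee_rot"]);print(s["joints"].round(2),s["width"])
rb=R.from_euler('z',BY)
Trel=(rb.inv()*c); prel=rb.inv().apply(s["position"]-BC); pickle.dump((Trel,prel),open("g1.pkl","wb"))
print("tcp in block",prel, (Trel.apply([1,0,0])))
for th,ctr in[(0,[.51,-.25,.12]),(-30,[.53,-.25,.16]),(-60,[.55,-.25,.16]),(-90,[.57,-.25,.16]),(-90,[.57,-.25,.063])]:
    r=R.from_euler('z',BY)*R.from_euler('y',th,degrees=True)
    print(th,move(s,np.array(ctr)+r.apply(prel),r*Trel))
E
```

```text
[ 0.72  1.02 -0.63  1.35  0.38  1.53  1.18] 0.47569950892558527
tcp in block [ 0.00608851  0.00021749 -0.00606081] [-0.56078844  0.00094845 -0.82795859]
0 (array([ 1.9, -0.3, 10.1]), array([-0., -0., -0.]))
-30 (array([ 4.1 , -0.39, 14.49]), array([-12.7, -27.2,   0. ]))
-60 (array([ 6.1 , -0.39, 14.93]), array([-25.4, -54.4,   0. ]))
-90 (array([ 7.9 , -0.3 , 15.31]), array([-38. , -81.6,   0. ]))
-90 (array([ 7.9 , -0.3 ,  5.61]), array([-38. , -81.6,   0. ]))
```

>>> servo_tool(
  plan=[
    [[0.3,0,3],[0,0,0]],
    [[1,-0.1,7],[-1,-2,0]],
    [[2,-0.3,11],[-4,-8.5,0]],
    [[3,-0.3,13.5],[-7.5,-16,0]],
    [[4,-0.4,14.5],[-11,-24,0]],
    [[4.6,-0.4,14.6],[-14.5,-31.5,0]],
    [[5.2,-0.4,14.8],[-18,-39,0]],
    [[5.8,-0.4,14.9],[-21.5,-46.5,0]],
    [[6.1,-0.4,15],[-25.4,-54.4,0]],
    [[6.7,-0.4,15],[-29,-62,0]],
    [[7.3,-0.3,15.2],[-32.5,-70,0]],
    [[7.9,-0.3,15.3],[-36,-77,0]],
  ],
)

```text
clock: 13.1
position: [0.5642, -0.2749, 0.164]
ee_rot: [0.177, 0.956, -0.465]
force: [0.4, -0.0, -0.7]
width: 0.48
```

```bash
python3 - <<'E'
from cell import arm
from blk import *
import pickle
s=arm.observe();print(s["joints"].round(2),s["width"],s["force"])
Trel,prel=pickle.load(open("g1.pkl","rb"))
r=R.from_euler('z',BY)*R.from_euler('y',-90,degrees=True)
for z in(.16,.063): print(move(s,np.array([.57,-.25,z])+r.apply(prel),r*Trel))
ps={n:arm.get_image(n) for n in["side","wrist"]}
for n in ps: cv2.imwrite(f"pics/{n}6.png",ps[n]["frame"])
E
```

```text
[ 0.62  0.31 -0.42  2.18  1.36  0.3   0.12] 0.4797536033903308 [ 0.38040395 -0.03299118 -0.71380328]
(array([1.14, 2.25, 0.21]), array([ -6.4, -20.2,   2.9]))
(array([ 1.14,  2.25, -9.49]), array([ -6.4, -20.2,   2.9]))
```

View pics/side6.png

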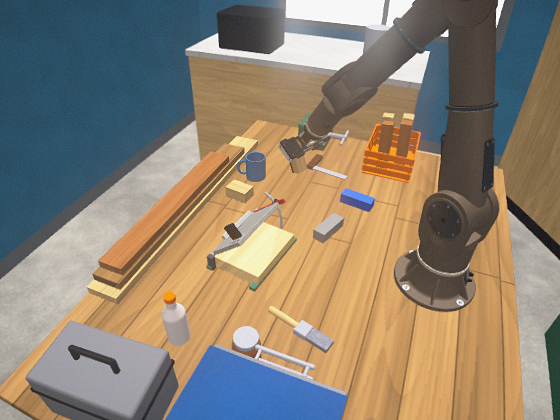

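View pics/wrist6.png

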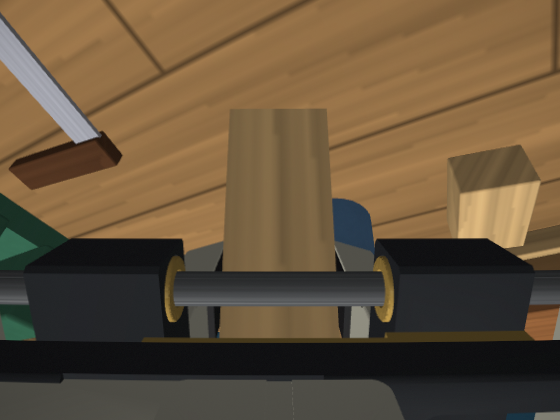

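>>> servo_tool(
  plan=[
    [[1.1,2.2,0.2],[-2,-7,1]],
    [[1.1,2.2,0.2],[-4,-14,2]],
    [[1.1,2.2,0.2],[-6.4,-20.2,2.9]],
    [[1.1,2.2,0.2],[-6.4,-20.2,2.9]],
    [[1.1,2.2,0.2],[-6.4,-20.2,2.9]],
    [[1.1,2.2,0.2],[-6.4,-20.2,2.9]],
  ],
)

```text
clock: 13.8
position: [0.5745, -0.2522, 0.1652]
ee_rot: [0.126, 0.587, -0.422]
force: [0.1, -1.6, -3.5]
width: 0.48
```

```bash
python3 - <<'E'
from cell import arm
from blk import *
import pickle
s=arm.observe();print(s["joints"].round(2),s["width"],s["force"])
Trel,prel=pickle.load(open("g1.pkl","rb"))
r=R.from_euler('z',BY)*R.from_euler('y',-90,degrees=True)
for z in(.16,.063): print(move(s,np.array([.57,-.25,z])+r.apply(prel),r*Trel))
E
```

```text
[ 0.79  0.47 -0.69  2.46  2.58  0.82 -1.06] 0.47951421260718047 [ 0.11235391 -1.63766154 -3.45809472]
(array([ 0.11, -0.02,  0.08]), array([ 0.1, -0.1, -0. ]))
(array([ 0.11, -0.02, -9.62]), array([ 0.1, -0.1, -0. ]))
```

>>> servo_tool(
  plan=[
    [[0,0,-2],[0,0,0]],
    [[0,0,-4],[0,0,0]],
    [[0.1,0,-6],[0,0,0]],
    [[0.1,0,-8],[0,0,0]],
    [[0.1,0,-9.2],[0,0,0]],
    [[0.1,0,-9.5],[0,0,0]],
    [[0.1,0,-9.5],[0,0,0]],
    [[0.1,0,-9.5],[0,0,0]],
  ],
)

```text
clock: 14.6
position: [0.5754, -0.253, 0.0706]
ee_rot: [0.125, 0.588, -0.423]
force: [0.3, 0.4, -1.2]
width: 0.48
```

```bash
python3 - <<'E'
from cell import arm
from blk import *
import pickle
s=arm.observe();print(s["joints"].round(2),s["width"],s["force"])
Trel,prel=pickle.load(open("g1.pkl","rb"))
r=R.from_euler('z',BY)*R.from_euler('y',-90,degrees=True)
for z in(.063,.060): print(move(s,np.array([.57,-.25,z])+r.apply(prel),r*Trel))
p=arm.get_image("side");im=p["frame"][100:250,220:420];cv2.imwrite("pics/side7.png",cv2.resize(im,None,fx=4,fy=4,interpolation=cv2.INTER_CUBIC))
E
```

```text
[ 0.73  0.77 -0.65  2.5   2.69  1.13 -1.1 ] 0.4798284016484214 [ 0.34300235  0.39156448 -1.23289266]
(array([ 0.02,  0.06, -0.15]), array([ 0.2, -0.2,  0. ]))
(array([ 0.02,  0.06, -0.45]), array([ 0.2, -0.2,  0. ]))
```

View pics/side7.png

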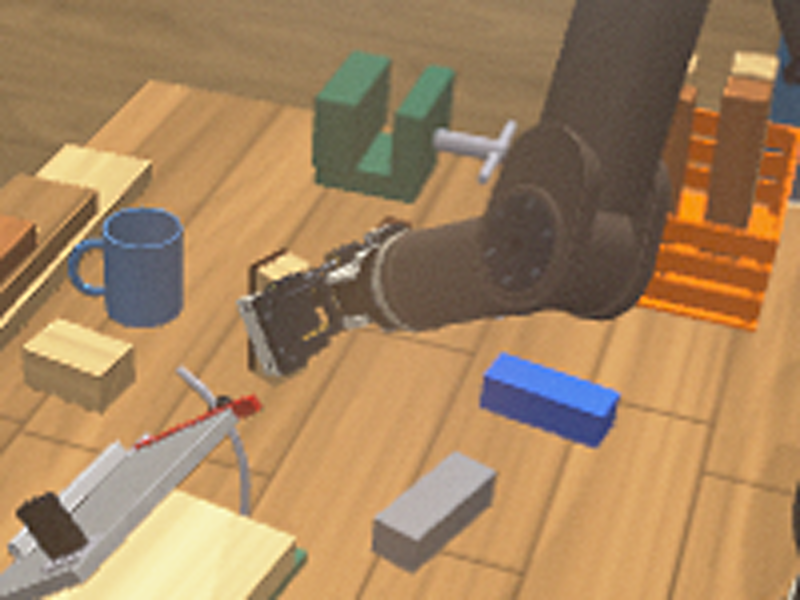

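>>> servo_tool(
  plan=[
    [[0,0,-0.2],[0.1,-0.1,0]],
    [[0,0,-0.4],[0.2,-0.2,0]],
    [[0,0,-0.4],[0.2,-0.2,0]],
    [[0,0,-0.45],[0.2,-0.2,0]],
    [[0,0,-0.5],[0.2,-0.2,0]],
    [[0,0,-0.5],[0.2,-0.2,0]],
  ],
)

```text
clock: 15.25
position: [0.5756, -0.253, 0.0661]
ee_rot: [0.129, 0.584, -0.422]
force: [0.1, -0.5, 1.0]
width: 0.481
```

>>> servo_tool(
  plan=[
    [[0,0,-0.1],[0,0,0]],
    [[0,0,-0.2],[0,0,0]],
    [[0,0,-0.2],[0,0,0]],
  ],
)

```text
clock: 15.55
position: [0.5763, -0.2535, 0.0659]
ee_rot: [0.127, 0.58, -0.423]
force: [-6.5, 0.3, 13.0]
width: 0.478
```

```bash
python3 - <<'E'
from cell import arm
from blk import *
import pickle
s=arm.observe();print(s["force"],s["position"])
Trel,prel=pickle.load(open("g1.pkl","rb"))
c=R.from_rotvec(s["ee_rot"]);rb=c*Trel.inv();print(rb.as_matrix().round(3),s["position"]-rb.apply(prel))
E
```

```text
[-6.45414382  0.34657738 13.03449683] [ 0.57626925 -0.25354172  0.06593985]
[[-0.006  0.423 -0.906]
 [ 0.003  0.906  0.423]
 [ 1.    -0.    -0.006]] [ 0.57071993 -0.25119034  0.05981395]
```

>>> servo_tool(
  plan=[
    [[0,0,0.05],[0,0,0]],
    [[0,0,0.05],[0,0,0]],
    [[0,0,0.05],[0,0,0]],
    [[0,0,0.05],[0,0,0]],
    [[0,0,0.05],[0,0,0]],
    [[0,0,0.05],[0,0,0]],
    [[0,0,0.05],[0,0,0]],
    [[-0.5,0.2,0.5],[0,0,0]],
    [[-1.5,0.7,1.5],[0,0,0]],
    [[-2.5,1.2,3],[0,0,0]],
    [[-3.5,1.6,5],[0,0,0]],
  ],
  grip=0.8,
)

```text
clock: 16.65
position: [0.5411, -0.2367, 0.1167]
ee_rot: [0.125, 0.581, -0.422]
force: [-1.8, 0.9, -2.0]
width: 0.8
```

```bash
python3 - <<'E'
from cell import arm
from blk import *
s=arm.observe();print(s["joints"].round(2),s["width"],s["force"],s["position"])
p=arm.get_image("side");im=p["frame"][100:250,220:420];cv2.imwrite("pics/side8.png",cv2.resize(im,None,fx=4,fy=4,interpolation=cv2.INTER_CUBIC))
E
```

```text
[ 0.85  0.68 -0.84  2.57  2.58  1.12 -1.02] 0.8001515050296089 [-1.79442831  0.91715719 -2.04009406] [ 0.54110545 -0.2366623   0.11670966]
```

View pics/side8.png

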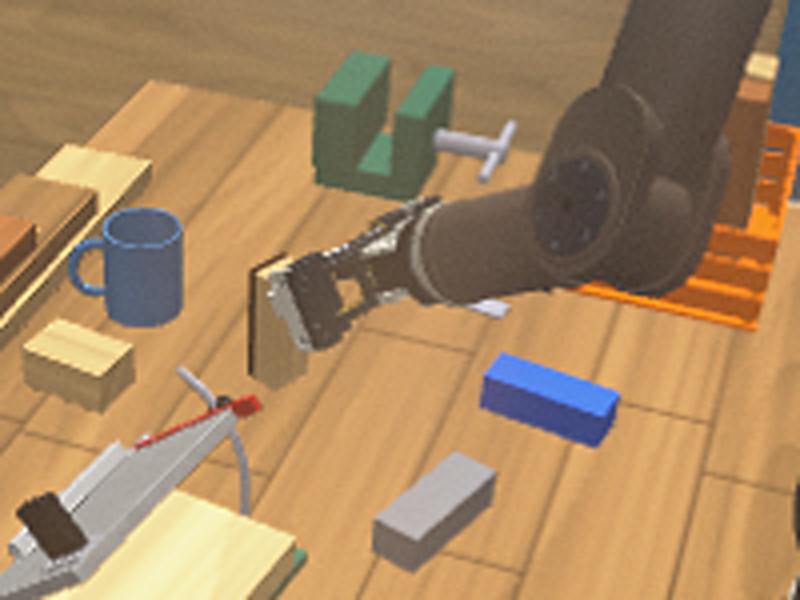

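>>> servo_tool(
  plan=[
    [[-0.5,0.2,2],[0,0,0]],
    [[-1,0.4,5],[0,0,0]],
    [[-1.5,0.6,9],[0,0,0]],
    [[-1.5,0.6,13],[0,0,0]],
    [[-1.5,0.6,17],[2,6,0]],
    [[-1.5,0.6,20],[4,12,0]],
    [[-1.5,0.6,20],[6,18,0]],
    [[-1.5,0.6,20],[6,18,0]],
    [[-1.5,0.6,20],[6,18,0]],
  ],
)

```text
clock: 17.6
position: [0.4907, -0.2742, 0.2677]
ee_rot: [0.092, 0.829, -0.547]
force: [-0.2, -0.5, -0.3]
width: 0.8
```

```bash
cat > re.txt <<'E'
E
cat > reg.py <<'E'
from h import *
SC=np.array([.5707,-.2512,.060]);SY=np.radians(-25.);Q=.3
def re(back=0.,gx=.042,off=.003,q=Q):
    r=R.from_euler('z',SY);d=r.apply([-np.sin(q),0,-np.cos(q)])
    return SC+r.apply([off,0,gx])+d*(.019-back),tool(d,r.apply([0,1,0]))
E
python3 - <<'E'
from cell import arm
from reg import *
s=arm.observe();print(s["joints"].round(2),s["position"],s["force"])
print(move(s,*re(.12)));print(s["ee_rot"])
E
```

```text
[ 1.15  0.07 -0.94  2.28  1.33  0.36  0.15] [ 0.49067161 -0.27422903  0.26768477] [-0.22446373 -0.5160847  -0.31272442]
(array([10.98,  0.91, -6.92]), array([34. , 50.4,  0.6]))
[ 0.09212481  0.82863067 -0.5474277 ]
```

>>> servo_tool(
  plan=[
    [[2,0.5,2],[5,8,0]],
    [[4,0.9,3],[10,15,0.2]],
    [[5,0.9,4],[15,22,0.3]],
    [[6,0.9,4],[20,29,0.4]],
    [[8,0.9,4],[25,36,0.5]],
    [[10,0.9,4],[30,43,0.6]],
    [[11,0.9,3],[34,50.4,0.6]],
    [[11,0.9,2],[34,50.4,0.6]],
    [[11,0.9,1],[34,50.4,0.6]],
    [[11,0.9,1],[34,50.4,0.6]],
    [[11,0.9,1],[34,50.4,0.6]],
  ],
)

```text
clock: 18.7
position: [0.6006, -0.2642, 0.2775]
ee_rot: [0.407, 1.836, -0.299]
force: [0.7, 0.7, 1.4]
width: 0.8
```

```bash
python3 - <<'E'
from cell import arm
from reg import *
import pickle
s=arm.observe();print(s["joints"].round(2),s["position"],s["force"])
for b in(.12,.07,0): print(move(s,*re(b)))
ps={n:arm.get_image(n) for n in["side","wrist"]};pickle.dump(ps,open("p9.pkl","wb"))
p=ps["wrist"];im=p["frame"].copy()
r=R.from_euler('z',SY)
for z in(.12,0):
    u=proj(p,SC*[1,1,0]+r.apply([(x,y,z) for x,y in((-.019,-.022),(-.019,.022),(.019,.022),(.019,-.022))])).astype(int);cv2.polylines(im,[u.reshape(-1,1,2)],True,(0,255,0),1)
cv2.imwrite("pics/w9.png",im);im=ps["side"]["frame"][100:250,220:420];cv2.imwrite("pics/side9.png",cv2.resize(im,None,fx=4,fy=4,interpolation=cv2.INTER_CUBIC))
E
```

```text
[ 0.73  0.8  -0.88  1.05  0.46  1.79  1.13] [ 0.60058697 -0.26420411  0.27751319] [0.70880987 0.69210336 1.37291034]
(array([-0.01, -0.09, -7.9 ]), array([-0. ,  0.1, -0.1]))
(array([ -1.35,   0.54, -12.68]), array([-0. ,  0.1, -0.1]))
(array([ -3.23,   1.41, -19.37]), array([-0. ,  0.1, -0.1]))
```

View pics/w9.png

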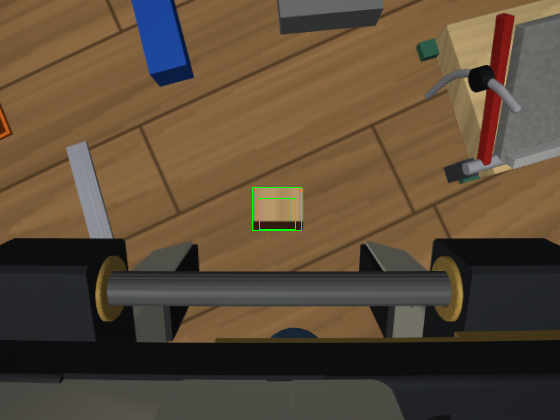

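View pics/side9.png

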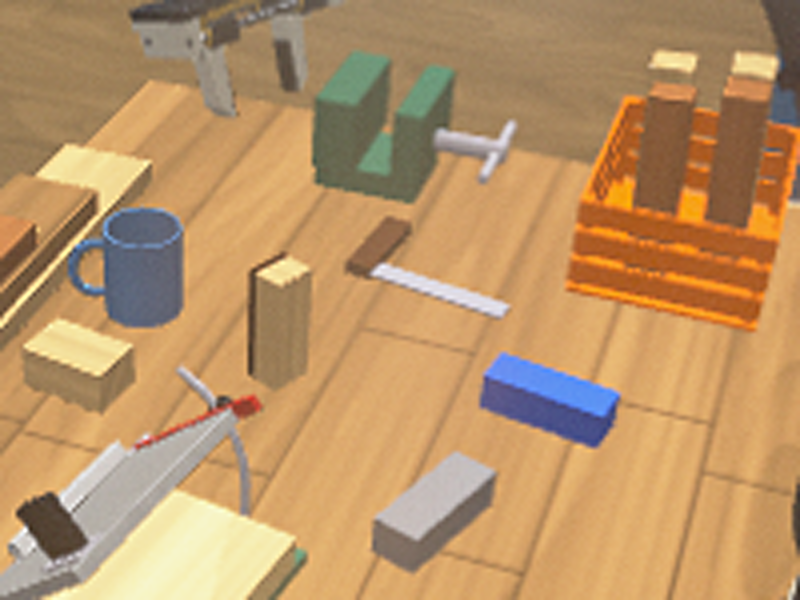

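>>> servo_tool(
  plan=[
    [[0,0,-4],[0,0,0]],
    [[0,0,-7.9],[0,0,0]],
    [[-0.7,0.2,-10.3],[0,0,0]],
    [[-1.35,0.5,-12.7],[0,0,0]],
    [[-1.8,0.75,-14.4],[0,0,0]],
    [[-2.3,1,-16],[0,0,0]],
    [[-2.8,1.2,-17.7],[0,0,0]],
    [[-3.2,1.4,-19.3],[0,0,0]],
    [[-3.2,1.4,-19.4],[0,0,0]],
    [[-3.2,1.4,-19.4],[0,0,0]],
  ],
)

```text
clock: 19.8
position: [0.5684, -0.2506, 0.0876]
ee_rot: [0.405, 1.831, -0.3]
force: [0.4, -0.2, 0.0]
width: 0.803
```

>>> servo_tool(
  plan=[
    [[0,0,0],[0,0,0]],
    [[0,0,0],[0,0,0]],
    [[0,0,0],[0,0,0]],
    [[0,0,0],[0,0,0]],
    [[0,0,0],[0,0,0]],
    [[0,0,0],[0,0,0]],
    [[0,0,0],[0,0,0]],
    [[0,0,0],[0,0,0]],
  ],
  grip=0,
  squeeze=30,
)

```text
clock: 20.6
position: [0.5685, -0.2506, 0.0878]
ee_rot: [0.405, 1.83, -0.3]
force: [0.5, -0.7, 3.2]
width: 0.477
```

```bash
cat > pl.py <<'E'
from h import *
H=np.array([.6368,.0965,.053]);YAW=-.156;A=.70
def place(rel,dx=0.,dz=0.,a=A,y=-.018,ta=0.):
    """block centre dx up-slope of contact, dz above face; block frame: -x end to ledge, z down into rest"""
    Trel,prel=rel; r=R.from_euler('z',YAW)*R.from_euler('y',a)
    c=H+r.apply([-.012-.060-dx,y,.007+.019+dz])
    # block x up the slope (-rest x), block z = -rest z, y = rest y
    rb=R.from_euler('z',YAW)*R.from_euler('y',a+ta)*R.from_matrix(np.diag([-1.,1,-1]))
    return c+rb.apply(prel),rb*Trel
E
python3 - <<'E'
from cell import arm
from reg import *
from pl import *
import pickle
s=arm.observe();c=R.from_rotvec(s["ee_rot"]);print(s["joints"].round(2),s["position"],s["width"],s["force"])
rb=R.from_euler('z',SY)*R.from_euler('y',-90,degrees=True)
rel=(rb.inv()*c,rb.inv().apply(s["position"]-SC));pickle.dump(rel,open("g2.pkl","wb"));print(rel[1],rel[0].apply([1,0,0]))
for k in[(.05,.08),(.01,.01),(0,0)]: print(k,place(rel,*k)[0],move(s,*place(rel,*k)))
E
```

```text
[ 0.8   0.9  -0.86  1.39  0.54  1.42  1.04] [ 0.56853095 -0.25057694  0.08779474] 0.47739820800700733 [ 0.47146445 -0.71026897  3.17186171]
[ 0.02779474 -0.00035199  0.00222914] [-9.57354786e-01 -3.03858356e-05  2.88914887e-01]
(0.05, 0.08) [0.58680983 0.08578476 0.22886875] (array([ 1.83, 33.64, 14.11]), array([-14.6, -47.9,  15. ]))
(0.01, 0.01) [0.57248438 0.08803784 0.14956109] (array([ 0.4 , 33.86,  6.18]), array([-14.6, -47.9,  15. ]))
(0, 0) [0.57367598 0.08785043 0.13547049] (array([ 0.51, 33.84,  4.77]), array([-14.6, -47.9,  15. ]))
```

>>> servo_tool(
  plan=[
    [[0,0,2],[0,0,0]],
    [[0,0,6],[0,0,0]],
    [[0,0,10.5],[0,0,0]],
    [[0,0,15],[0,0,0]],
    [[0,1,19],[0,0,0]],
    [[0,3,22],[-1,-4,1]],
    [[0,6,24],[-3,-8,3]],
    [[0.3,10,25],[-4.5,-14,4.5]],
    [[0.6,14,25],[-6,-20,6]],
    [[1,18,25],[-8,-26,8]],
    [[1.3,22,25],[-10,-32,10]],
    [[1.6,26,25],[-12,-38,12]],
  ],
)

```text
clock: 21.8
position: [0.584, 0.0113, 0.3378]
ee_rot: [0.134, 1.16, -0.178]
force: [1.5, -0.7, -1.0]
width: 0.477
```

```bash
python3 - <<'E'
from cell import arm
from pl import *
import pickle
rel=pickle.load(open("g2.pkl","rb"))
s=arm.observe();print(s["joints"].round(2),s["position"],s["width"],s["force"])
print(place(rel,.05,.08)[0],move(s,*place(rel,.05,.08)))
E
```

```text
[ 0.78  0.23 -1.14  1.8   0.5   0.93  0.8 ] [0.58397443 0.01126896 0.33781987] 0.4771536802797684 [ 1.51544819 -0.73051954 -1.04111852]
[0.58680983 0.08578476 0.22886875] (array([  0.28,   7.45, -10.9 ]), array([-2.6, -9.6,  3.1]))
```

>>> servo_tool(
  plan=[
    [[0.1,3,0],[-1,-4,1]],
    [[0.2,6,-1],[-2.6,-9.6,3.1]],
    [[0.3,7.4,-4],[-2.6,-9.6,3.1]],
    [[0.3,7.4,-7],[-2.6,-9.6,3.1]],
    [[0.3,7.4,-9],[-2.6,-9.6,3.1]],
    [[0.3,7.4,-10.9],[-2.6,-9.6,3.1]],
    [[0.3,7.4,-10.9],[-2.6,-9.6,3.1]],
    [[0.3,7.4,-10.9],[-2.6,-9.6,3.1]],
    [[0.3,7.4,-10.9],[-2.6,-9.6,3.1]],
  ],
)

```text
clock: 22.7
position: [0.5875, 0.0856, 0.23]
ee_rot: [0.076, 0.989, -0.142]
force: [0.3, -0.3, -0.8]
width: 0.476
```

```bash
python3 - <<'E'
from cell import arm
from pl import *
import pickle
rel=pickle.load(open("g2.pkl","rb"))
s=arm.observe();print(s["joints"].round(2),s["position"],s["width"],s["force"])
for k in[(.05,.08),(.012,.02),(.005,.004),(0.003,0)]: print(move(s,*place(rel,*k)))
ps={n:arm.get_image(n) for n in["side","top","wrist"]};pickle.dump(ps,open("p10.pkl","wb"))
cv2.imwrite("pics/w10.png",ps["wrist"]["frame"])
c=ps["side"]["frame"][130:275,175:355];cv2.imwrite("pics/side10.png",cv2.resize(c,None,fx=4.2,fy=4.2,interpolation=cv2.INTER_CUBIC))
E
```

```text
[ 0.41  0.28 -0.97  2.1   1.06  0.66  0.13] [0.58745517 0.08563104 0.23001555] 0.4761735430988472 [ 0.29070609 -0.27925116 -0.77831658]
(array([-0.06,  0.02, -0.11]), array([ 0. ,  0.1, -0. ]))
(array([-1.01,  0.16, -7.15]), array([ 0. ,  0.1, -0. ]))
(array([-1.5 ,  0.24, -8.83]), array([ 0. ,  0.1, -0. ]))
(array([-1.6 ,  0.26, -9.26]), array([ 0. ,  0.1, -0. ]))
```

View pics/side10.png

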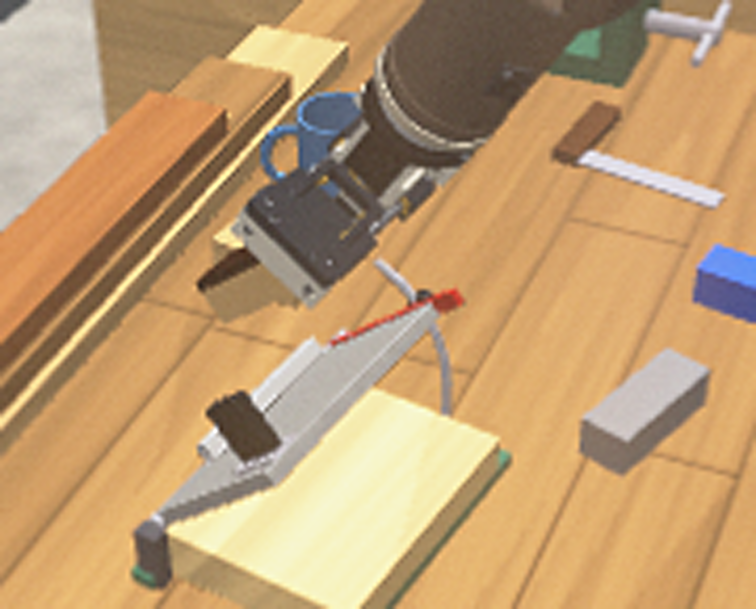

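View pics/w10.png

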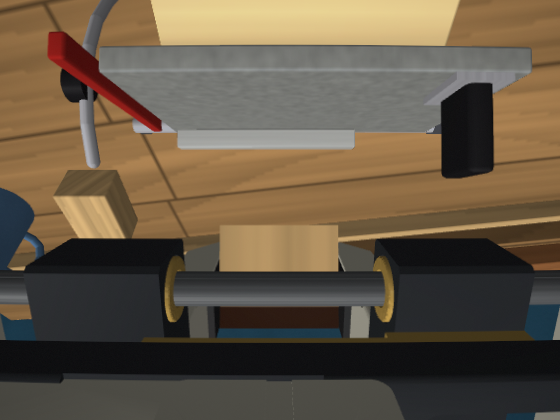

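```bash
python3 - <<'E'
from pl import *
import pickle
p=pickle.load(open("p10.pkl","rb"))["wrist"]
L=[(-.14,-.11,-.007),(-.14,.11,-.007),(-.14,-.11,.007),(-.14,.11,.007),(-.012,-.105,.007),(-.012,.045,.007),(-.012,-.105,.022),(-.012,.045,.022)]
for a in(.65,.68,.7,.72,.75): print(a,proj(p,rp([H[0],H[1],YAW,a],L)).round(0).astype(int).tolist())
for a in(.65,.68,.7,.72,.75): print(a,proj(p,rp([H[0],H[1],YAW,a],[(-.15,-.129,-.007),(-.15,-.12,-.007),(-.15,-.129,.007),(-.15,-.12,.007)])).round(1).tolist())
im=p["frame"][20:190,30:550].copy();cv2.imwrite("pics/w10c.png",cv2.resize(im[:, :260],None,fx=3,fy=3,interpolation=cv2.INTER_CUBIC));cv2.imwrite("pics/w10d.png",cv2.resize(im[:,260:],None,fx=3,fy=3,interpolation=cv2.INTER_CUBIC))
E
```

```text
0.65 [[98, 24], [529, 26], [97, 50], [531, 52], [176, 128], [354, 128], [175, 145], [354, 145]]
0.68 [[98, 31], [530, 34], [96, 58], [532, 60], [176, 128], [354, 128], [176, 146], [354, 146]]
0.7 [[97, 36], [530, 39], [96, 63], [532, 65], [176, 129], [354, 129], [176, 146], [354, 146]]
0.72 [[97, 42], [531, 44], [96, 69], [532, 71], [176, 129], [354, 129], [176, 146], [354, 147]]
0.75 [[97, 50], [531, 52], [96, 77], [532, 79], [176, 129], [354, 130], [176, 147], [354, 147]]
0.65 [[50.3, 12.6], [68.3, 12.2], [47.9, 39.7], [66.2, 39.3]]
0.68 [[49.3, 21.1], [67.5, 20.7], [47.5, 48.8], [65.8, 48.5]]
0.7 [[48.8, 26.9], [67.0, 26.5], [47.3, 55.0], [65.6, 54.7]]
0.72 [[48.3, 32.7], [66.6, 32.4], [47.3, 61.2], [65.6, 60.9]]
0.75 [[47.8, 41.7], [66.1, 41.4], [47.3, 70.7], [65.6, 70.4]]
```

View pics/w10c.png

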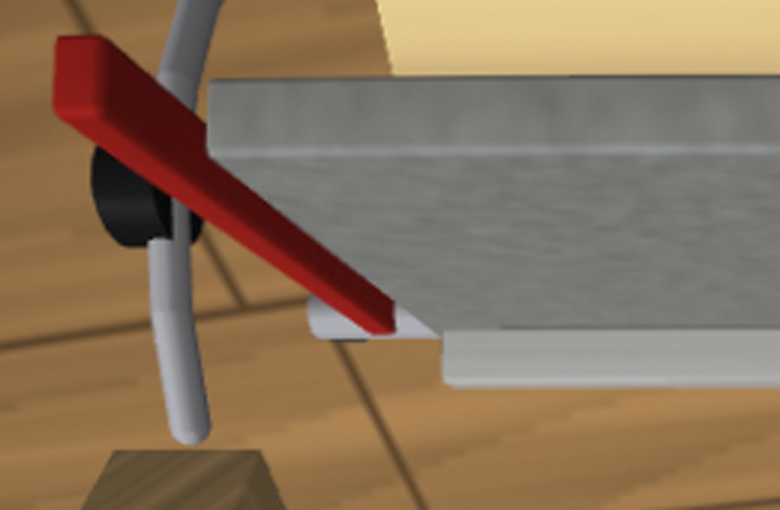

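View pics/w10d.png

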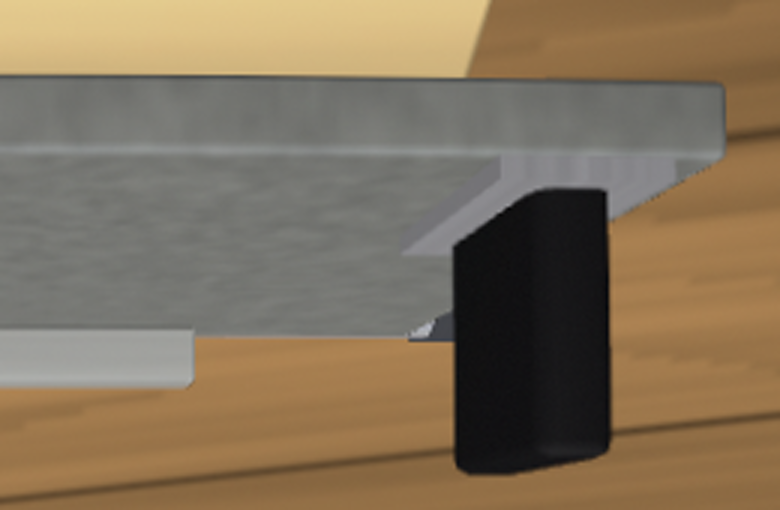

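```bash
sed -i 's/A=.70/A=.725/' pl.py; python3 - <<'E'
from cell import arm
from pl import *
import pickle
rel=pickle.load(open("g2.pkl","rb"))
s=arm.observe();print(s["joints"].round(2))
for k in[(.02,.05),(.01,.02),(.004,.006),(.004,.003),(.002,0)]: print(move(s,*place(rel,*k)))
E
```

```text
[ 0.41  0.28 -0.97  2.1   1.06  0.66  0.12]
(array([ 0.63, -0.05, -4.22]), array([0.2, 1.5, 0. ]))
(array([-0.6 ,  0.14, -7.13]), array([0.2, 1.5, 0. ]))
(array([-1.07,  0.21, -8.58]), array([0.2, 1.5, 0. ]))
(array([-1.27,  0.25, -8.8 ]), array([0.2, 1.5, 0. ]))
(array([-1.32,  0.25, -9.16]), array([0.2, 1.5, 0. ]))
```

>>> servo_tool(
  plan=[
    [[0.3,0,-1.5],[0.1,0.7,0]],
    [[0.6,0,-3],[0.2,1.5,0]],
    [[0.6,0,-4.2],[0.2,1.5,0]],
    [[0.2,0,-5.2],[0.2,1.5,0]],
    [[-0.2,0.1,-6.2],[0.2,1.5,0]],
    [[-0.6,0.1,-7.1],[0.2,1.5,0]],
    [[-0.8,0.2,-7.8],[0.2,1.5,0]],
    [[-1.1,0.2,-8.5],[0.2,1.5,0]],
    [[-1.1,0.2,-8.6],[0.2,1.5,0]],
    [[-1.1,0.2,-8.6],[0.2,1.5,0]],
    [[-1.1,0.2,-8.6],[0.2,1.5,0]],
  ],
)

```text
clock: 23.95
position: [0.5769, 0.0872, 0.1445]
ee_rot: [0.078, 1.015, -0.142]
force: [-0.4, -0.2, -0.5]
width: 0.478
```

```bash
python3 - <<'E'
from cell import arm
from pl import *
import pickle
rel=pickle.load(open("g2.pkl","rb"))
s=arm.observe();print(s["joints"].round(2),s["position"],s["width"],s["force"])
for k in[(.004,.006),(.004,.003),(.002,0),(.002,-.002)]: print(move(s,*place(rel,*k)))
ps={n:arm.get_image(n) for n in["side","top","wrist"]};pickle.dump(ps,open("p11.pkl","wb"))
cv2.imwrite("pics/w11.png",ps["wrist"]["frame"])
c=ps["side"]["frame"][130:275,175:355];cv2.imwrite("pics/side11.png",cv2.resize(c,None,fx=4.2,fy=4.2,interpolation=cv2.INTER_CUBIC))
E
```

```text
[ 0.27  0.41 -0.87  2.2   1.36  0.64 -0.21] [0.57690838 0.08721946 0.14450939] 0.47765959633685406 [-0.39800939 -0.23999948 -0.53038759]
(array([-0.02,  0.02, -0.04]), array([0. , 0.1, 0. ]))
(array([-0.22,  0.05, -0.26]), array([0. , 0.1, 0. ]))
(array([-0.27,  0.05, -0.62]), array([0. , 0.1, 0. ]))
(array([-0.4 ,  0.07, -0.77]), array([0. , 0.1, 0. ]))
```

View pics/side11.png

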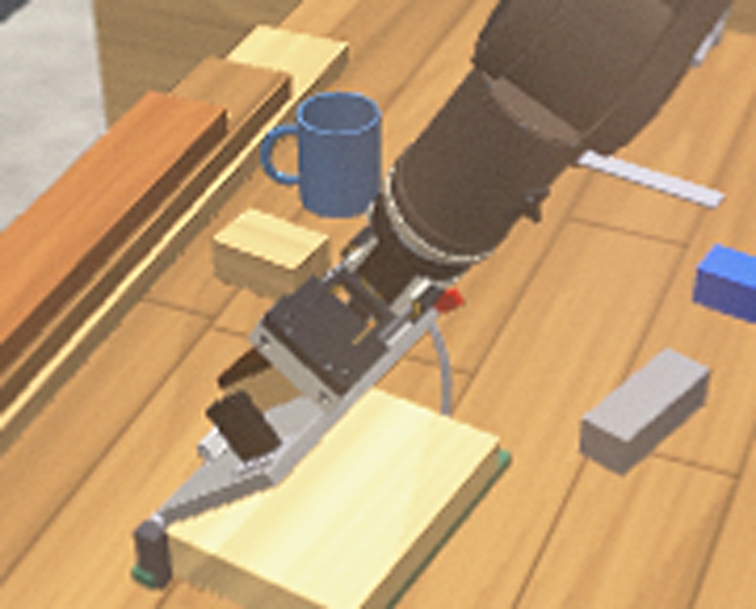

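View pics/w11.png

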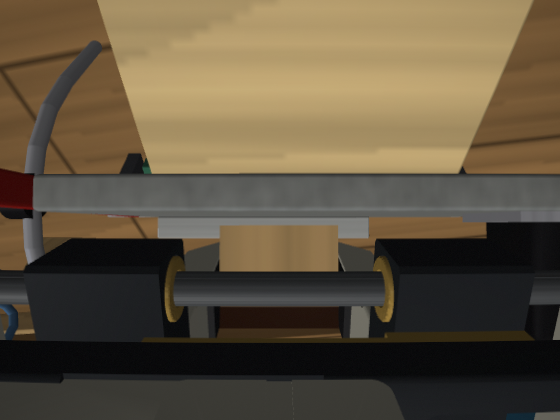

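>>> servo_tool(
  plan=[
    [[-0.1,0,-0.15],[0,0.1,0]],
    [[-0.2,0,-0.3],[0,0.1,0]],
    [[-0.25,0,-0.45],[0,0.1,0]],
    [[-0.25,0,-0.45],[0,0.1,0]],
    [[-0.25,0,-0.45],[0,0.1,0]],
  ],
)

```text
clock: 24.6
position: [0.5742, 0.0872, 0.1398]
ee_rot: [0.078, 1.017, -0.142]
force: [0.9, -0.6, -0.0]
width: 0.475
```

>>> servo_tool(
  plan=[
    [[0,0,-0.1],[0,0,0]],
    [[0,0,-0.2],[0,0,0]],
    [[0,0,-0.2],[0,0,0]],
    [[0,0,-0.2],[0,0,0]],
  ],
)

```text
clock: 25.0
position: [0.5754, 0.0874, 0.1387]
ee_rot: [0.078, 1.015, -0.142]
force: [5.0, -0.2, 4.0]
width: 0.477
```

```bash
python3 - <<'E'
from cell import arm
from pl import *
import pickle
rel=pickle.load(open("g2.pkl","rb"))
s=arm.observe();print(s["position"],s["width"],s["force"])
r=R.from_euler('z',YAW)*R.from_euler('y',A)
rb=R.from_rotvec(s["ee_rot"])*rel[0].inv();c=s["position"]-rb.apply(rel[1]);print("centre in ledge", r.inv().apply(c-H)-[-.012,-.03,.007], (r.inv()*rb).as_matrix().round(3), "F rest frame",r.inv().apply(s["force"]))
p=arm.get_image("side")
c=p["frame"][130:275,175:355];cv2.imwrite("pics/side12.png",cv2.resize(c,None,fx=4.2,fy=4.2,interpolation=cv2.INTER_CUBIC))
E
```

```text
[0.57540713 0.08737895 0.13870547] 0.4774042903666438 [ 4.95974536 -0.21776911  3.99699699]
centre in ledge [-0.06137648  0.01178601  0.02014271] [[-1.     0.001  0.001]
 [ 0.001  1.     0.   ]
 [-0.001  0.    -1.   ]] F rest frame [1.04206062 0.55546122 6.26323039]
```

View pics/side12.png

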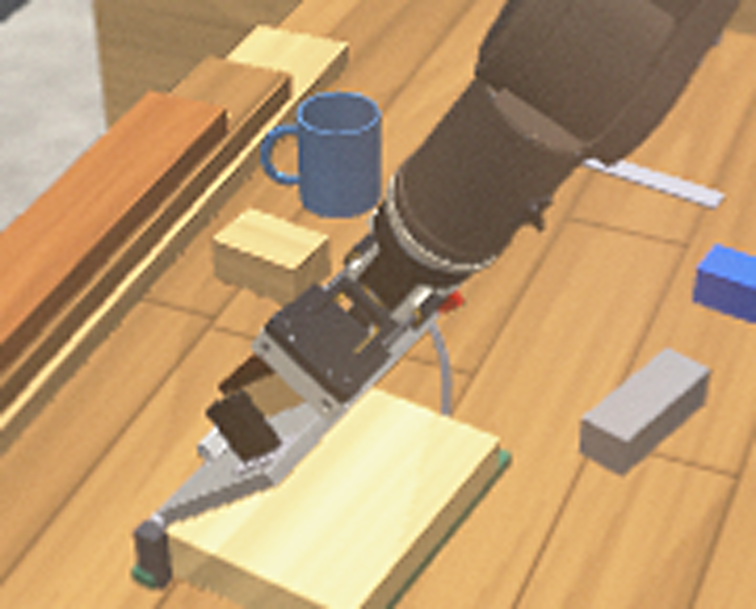

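>>> servo_tool(
  plan=[
    [[0.1,0,-0.1],[0,0,0]],
    [[0.2,0,-0.2],[0,0,0]],
    [[0.2,0,-0.2],[0,0,0]],
  ],
)

```text
clock: 25.35
position: [0.5766, 0.0878, 0.1376]
ee_rot: [0.076, 1.013, -0.142]
force: [-16.1, -2.2, 25.4]
width: 0.474
```

```bash
cat > chk.py <<'E'
from cell import arm
from pl import *
import pickle
rel=pickle.load(open("g2.pkl","rb"))
s=arm.observe();print(s["position"],s["width"],s["force"])
r=R.from_euler('z',YAW)*R.from_euler('y',A)
rb=R.from_rotvec(s["ee_rot"])*rel[0].inv();c=s["position"]-rb.apply(rel[1]);print("centre in ledge", r.inv().apply(c-H)-[-.012,-.03,.007],"F rest frame",r.inv().apply(s["force"]),"d",R.from_rotvec(s["ee_rot"]).apply([1,0,0]))
E
python3 chk.py
```

```text
[0.5765656  0.08783395 0.13762516] 0.47368896352928824 [-16.12764138  -2.19124242  25.44255178]
centre in ledge [-0.05985951  0.01242003  0.02008307] F rest frame [-28.54197345  -4.67035333   8.70455927] d [ 0.5208174  -0.08297447 -0.84962608]
```

>>> servo_tool(
  plan=[
    [[0,0,0.02],[0,0,0]],
    [[-0.02,0,0.04],[0,0,0]],
  ],
)

```text
clock: 25.55
position: [0.5762, 0.0879, 0.138]
ee_rot: [0.076, 1.013, -0.142]
force: [1.3, -0.5, 3.2]
width: 0.475
```

```bash
python3 chk.py
```

```text
[0.57615505 0.08787389 0.13800071] 0.4747833091268553 [ 1.31880937 -0.4916825   3.24248453]
centre in ledge [-0.06041657  0.01239836  0.02008836] F rest frame [-1.11788622 -0.28081101  3.34158516] d [ 0.52074064 -0.08293181 -0.84967729]
```

Relaxed. Release, then retreat along the tool axis (−d = (−0.52, 0.08, 0.85)).

>>> servo_tool(
  plan=[
    [[0,0,0],[0,0,0]],
    [[0,0,0],[0,0,0]],
    [[0,0,0],[0,0,0]],
    [[0,0,0],[0,0,0]],
    [[0,0,0],[0,0,0]],
    [[0,0,0],[0,0,0]],
  ],
  grip=0.7,
)

```text
clock: 26.15
position: [0.5761, 0.0878, 0.1379]
ee_rot: [0.076, 1.014, -0.142]
force: [-0.6, -0.4, -0.1]
width: 0.699
```

>>> servo_tool(
  plan=[
    [[-0.5,0.1,0.9],[0,0,0]],
    [[-1.1,0.15,1.8],[0,0,0]],
    [[-2.1,0.3,3.4],[0,0,0]],
    [[-3.1,0.5,5.1],[0,0,0]],
    [[-4.2,0.6,6.8],[0,0,0]],
    [[-5.2,0.8,8.5],[0,0,0]],
    [[-6.5,1,12],[0,0,0]],
    [[-8,1,16],[0,0,0]],
    [[-9,1,19],[0,0,0]],
    [[-9,1,19],[0,0,0]],
    [[-9,1,19],[0,0,0]],
  ],
)

```text
clock: 27.25
position: [0.4865, 0.0979, 0.3298]
ee_rot: [0.075, 1.01, -0.143]
force: [0.4, -0.8, 0.0]
width: 0.701
```

```bash
python3 - <<'E'
from cell import arm
from pl import *
import pickle
s=arm.observe();print(s["joints"].round(2),s["position"],s["width"],s["force"])
ps={n:arm.get_image(n) for n in["side","top","wrist"]};pickle.dump(ps,open("p13.pkl","wb"))
cv2.imwrite("pics/w13.png",ps["wrist"]["frame"])
c=ps["side"]["frame"][130:275,175:355];cv2.imwrite("pics/side13.png",cv2.resize(c,None,fx=4.2,fy=4.2,interpolation=cv2.INTER_CUBIC))
p=ps["wrist"]
L=[(-.14,-.11,.007),(-.14,.11,.007),(-.132,-.04,.045),(-.132,.004,.045),(-.012,.004,.045),(-.012,-.04,.045)]
print(proj(p,rp([H[0],H[1],YAW,A],L)).round(0).astype(int).tolist())
E
```

```text
[ 0.64 -0.12 -1.05  2.08  0.31  0.67  0.79] [0.48647191 0.09790465 0.32984967] 0.7006929584997741 [ 0.42551903 -0.83938844  0.02012958]
[[180, 131], [428, 132], [259, 175], [308, 176], [301, 188], [265, 188]]
```

View pics/side13.png

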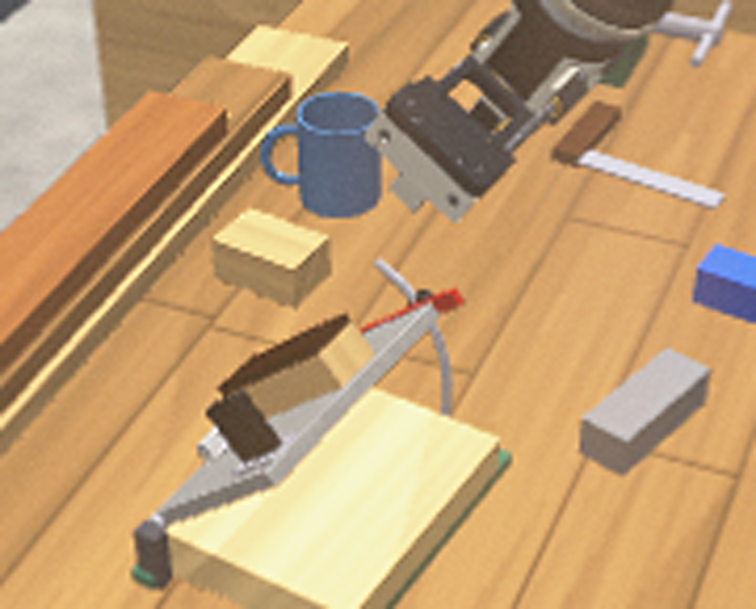

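View pics/w13.png

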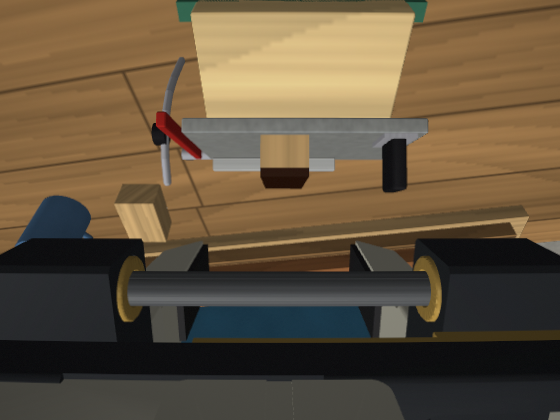

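```bash
python3 - <<'E'
from cell import arm
import pickle,numpy as np
a=pickle.load(open("p10.pkl","rb"))["side"]["frame"].astype(int);b=arm.get_image("side")["frame"].astype(int)
# rest corner/pointer-tip region unchanged?
print(np.abs(a-b)[200:215,274:290].mean(), np.abs(a-b)[228:275,205:300].mean())
print(arm.observe()["clock"]);print(arm.sign_off())
E
```

```text
2.1527777777777777 1.7692422545726016
27.45
the job is handed in; nothing more can be done
None
```

The rest is raised in line with the pointer, and the block lies on it dark face up with its end at the ledge. I handed the job in at 27.5 s with the arm clear of everything. The hand-in reports no verdict, so what follows rests on my own checks.

**What I did:**
- I pinched the handle, swung the rest up about its hinge and let go before touching the block.
- I picked up the block, stood it on end with its dark face away from the robot, and gripped it again from above.
- I then tilted it onto the slope, touched it against the ledge, eased off and released it.

**Last checks:**
- **Rest and pointer:** In the wrist view the rest measured about 0.73 rad and the pointer about 0.72, against the 0.08 rad allowed. The side view put the difference at about 0.03 rad at most. The side picture of the rest did not change between just before placing the block and handing in.
- **Block:** Its centre was worked out from the arm pose just before release, in the ledge frame, using the hinge position and a 0.725 rad rest angle from the pictures. It was about (-60, +12, +20) mm and lined up with the slope to about 0.001 rad. After release the wrist picture matched that position to within 2 to 3 pixels and showed the dark face up.
- **Other things on the bench:** The mug, offcut, square and pointer looked where they had been. I did not measure the glue, jar or brush again after the early pictures, but the arm did not work near them.

**Disagreement:** The cameras differed on the absolute angle. The top view gave about 0.66 rad for both arms and the wrist view about 0.72, but each showed the two arms in line.

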